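Clamp the lens plate with the capstan collar

TASK

Take the tommy bar from its yellow rest and use it, from hole to hole, to screw the collar on the column clockwise (seen from above) down onto the blue lens plate until it is tight, which is when turning it takes about 0.6 N m; do not force it much further, or the lens plate is crushed. Turn the collar only with the bar. Then put the bar back in its rest, and leave the other loose things on the bench where they are.

Things in the scene. Friction and masses are not known exactly. Their poses are not given: they have to be found in the camera images.
- stand: Fixed dark steel stand, base block 150 x 128 x 60 mm (x from -50 to +100 mm), with an upright threaded column (24 mm across, top 140 mm above the bench). Origin on the column's axis at bench level; z up; -x is its open front.
- window (a point): Point in the stand's open front, 65 mm before the column's axis, 85 mm above the bench; axes as the stand's. Two grey guard walls at the stand's y = +-60 mm (6 mm thick, x from -33 to +60 mm, top at 108 mm) let a bar in the collar swing only about 0.88 rad to either side of this direction.
- collar: Aluminium collar on the column, 100 mm across, 30 mm high, right-hand thread: clockwise from above it goes down 1.91 mm per rad and stays where left. Origin on the axis at its underside, z up, turns with it. At first 3.2 to 4.4 mm above the plate: 1.7 to 2.3 rad of turning, more than one swing. It turns with 0.1 N m until it meets the plate, then ever harder: 0.6 N m comes 0.05 to 0.15 rad later.
- hole0 (a point): Mouth of one of the collar's eight equal radial holes, evenly spaced (0.785 rad): square, 12 x 12 mm, open at the rim (50 mm from the axis), closed 17 mm from the axis, centred 15 mm above the collar's underside. A black dash on the collar's top marks each hole.
- plate: Loose blue lens plate 80 x 80 x 8 mm, 0.4 kg, lying on the stand's base under the collar between low aluminium lips, with a tongue to the rear that carries a brass lens barrel. Origin at the centre of its underside, its top 8 mm higher.
- bar: Steel tommy bar, 10 mm round, 0.12 kg, with a black rubber grip 14 x 14 mm square, 44 mm long, in its middle. Origin at the grip's centre, x towards the nose, whose half-round end is 85 mm out; a red ball (18 mm) ends the tail at -67 mm.
- bar_nose (a point): End of the bar's nose. In a hole it must reach within 30 mm of the column's axis (the hole ends at 17 mm).
- rest_seat (a point): Where the bar's origin lies in its rest, a fixed black base 120 x 60 x 8 mm with two yellow forks 30 mm wide, 8 mm thick, at x = +-45 mm from this point, 50 mm above the bench. Slots 13 mm wide, open upward with flared mouths to 64 mm above the bench. x along the rest; the bar lies along it, nose to +x.
- lens_cap: Bystander: loose black cap, 44 mm across, 12 mm high, origin at the underside.
- screwdriver: Bystander: loose screwdriver lying on the bench.
- solvent: Bystander: loose amber jar, 44 mm across, 100 mm high.
- cup: Bystander: loose white cup, 70 mm across, 80 mm high.
- spare_lens: Bystander: loose brass lens barrel, 36 mm across, 45 mm high.
- tape_box: Bystander: loose green box 60 x 45 x 25 mm.

How it is judged:
By the outcome, as a careful person would: the job done as asked, in the order asked, and still so for the second after the job is handed in, with the robot touching nothing.
It also fails if it takes over 72 s, if anything falls off the work surface, if the arm or the gripper's body presses on something with over 40 N, if the wrist force passes 120 N, or if a joint passes its speed limit or range.

ROBOT

A 6-joint arm with a two-finger parallel gripper is mounted at the origin on the work surface. World frame = base frame: x ahead of the robot, y to its left, z up, the work surface at z = 0. Lengths are in m, angles in rad, forces in N, time in s.
With the tool pointing down it reaches from about 0.375 to 0.9 m from the base axis. Payload 3.1 kg.
Tool frame: the origin (TCP) lies at the very end of the fingers, on their centre line; the grasp point (between the pads) lies 19 mm behind it; z points along the fingers, y is the line along which they close (so a half turn about z gives the same grasp; the last joint's range is limited). The gripper opens to 87 mm and grips with 3 to 60 N. Pads are 19 mm wide; open, the fingers measure 117 mm over their backs; the gripper's body (75 mm by 190 mm) begins 51 mm behind the grasp point.
Start: joints at [0.948, 0.527, 1.433, -0, 1.181, -0.178], TCP at [0.269, 0.564, 0.184] pointing down, gripper open.
Joint ranges: [-3.08, 3.08], [-0.75, 2.2], [0.22, 2.44], [-1.43, 4.57], [0, 2.65], [-2.85, 2.85]. Speed limits (rad/s): [2.79, 2.79, 3.14, 3.14, 3.14, 3.14].

INTERFACE

Orientations are given as a unit quaternion [x, y, z, w].
In Python, from rig import status, viewer, robot gives the robot as it stands.
- The arm moves only by the tool arm_command, never from a script. Its arguments are lists of equal length, an entry for each row: "delta_rot": the turn, a rotation vector about the tool's x, y, z in degrees, a list of three; "delta_pos": the shift along the tool's x, y, z in m, a list of three; "gripper": the closure, from -1 (fully open) to 1 (shut). In form: {"delta_rot": [[rx, ry, rz], ...], "delta_pos": [[dx, dy, dz], ...], "gripper": [gripper, ...]}. A call has 1 to 12 rows; each row is the pose to reach, as a shift and turn from the pose commanded when the call began, along the tool's axes at that moment; what a row does not reach only later rows make up. A row lasts 1/12 s, in which the tool goes at most 41.7 mm and 7.16 degrees, less where a joint would pass 70% of its speed; a pose out of reach is approached as far as the arm can. A call with a gripper value outside its range is refused whole. The fingers move at their own pace and stop on an object; "grip_force" is the grip in N (left out, the last holds). Time passes only in rows, so rows that repeat a pose let the fingers close. It gives the time, the measured TCP pose, the force, the opening and the grip force at its end, in the units of the state.
- status.get_obs(): the state, without advancing time (a new reading comes with each control period).
- viewer.camera(name): name is "side" or "top" or "wrist"; returns a dict with "pixels" (384x512x3 uint8, blue, green, red), "fx", "fy", "cx", "cy" (pixels), "pose" (4x4, takes a point from camera to world coordinates); the wrist camera has in their place "mount" (4x4, takes a point from camera to tool coordinates, whose origin is the TCP and whose axes are the flange's). Camera axes: x right, y down, z forward; pixel columns grow to the right and rows downward; lengths in m; the calibration is good to about 2 mm. A picture is of the moment at which its call begins: read the wrist's pose just before it. There is no depth.
- robot.hand_in(): hands the job in; it is judged then, once.
The state is a dict: "time": time; "q": joint angles; "joint_velocities": joint speeds; "joint_torque": joint torques, N m; "position": TCP position; "tool_rot": TCP orientation; "ft_force": force on the tool from outside, world axes, zero at the start; "moment": the same for the moment, N m; "grip_width": finger opening in m; "grip_force": force on a finger pad.
Only numpy, scipy, OpenCV 4.12 (cv2) and the standard library are available. Lean on these libraries where they do the work, as an engineer would, in place of code of your own. Each camera call takes 0.05 s, during which the arm holds its last target. There are 200 camera calls.

## Working session

There is one attempt and no reset: what is moved stays moved. The work goes in short steps, Python scripts to look and compute and a tool call to move; the robot and the scene stay as the last step left them, time stands still between calls to the robot, and variables do not carry over. Pictures are saved under pics/ and viewed, at most 10 in all, crops included, and the job is handed in when it is done.

Besides the shell and the picture viewer there is one more tool, called after "Emit:" as a command line: name --argument value ..., lists and objects as JSON in quotes. arm_command: Moves the arm, as the interface text tells. Its arguments: {"type":"object","properties":{"delta_rot":{"type":"array","items":{"type":"array","items":{"type":"number"}}},"delta_pos":{"type":"array","items":{"type":"array","items":{"type":"number"}}},"gripper":{"type":"array","items":{"type":"number"}},"grip_force":{"type":"number"}},"required":["delta_rot","delta_pos","gripper"]}

```bash
mkdir -p pics; ls; cat > h.py <<'E'
import numpy as np, cv2
from scipy.spatial.transform import Rotation as R
from rig import status, viewer, robot
def cam(name):
    o=status.get_obs(); c=viewer.camera(name)
    if 'pose' in c: P=np.array(c['pose'])
    else:
        T=np.eye(4);T[:3,:3]=R.from_quat(o['tool_rot']).as_matrix();T[:3,3]=o['position'];P=T@np.array(c['mount'])
    K=(c['fx'],c['fy'],c['cx'],c['cy'])
    return np.array(c['pixels']),K,P
def ray(uv,K,P):
    d=np.array([(uv[0]-K[2])/K[0],(uv[1]-K[3])/K[1],1.]);return P[:3,3],P[:3,:3]@d
def onz(uv,z,K,P):
    o,d=ray(uv,K,P);return o+d*(z-o[2])/d[2]
def proj(p,K,P):
    q=np.linalg.inv(P)@np.r_[p,1];return np.array([K[0]*q[0]/q[2]+K[2],K[1]*q[1]/q[2]+K[3]])
E
python3 - <<'E'
from h import *
for n in ('top','side','wrist'):
    im,K,P=cam(n);cv2.imwrite(f'pics/{n}0.png',im);print(n,K,P.round(3).tolist())
o=status.get_obs();print({k:np.round(v,3).tolist() for k,v in o.items()})
a=cv2.imread('pics/top0.png');cv2.imwrite('pics/top0b.png',cv2.resize(a,(800,600)))
E
```

```text
pics
top (494.13841596192043, 494.13841596192043, 254.33946673408, 185.9136669239155) [[0.015, -0.99, 0.141, 0.325], [-1.0, -0.015, -0.003, 0.006], [0.005, -0.141, -0.99, 1.576], [0.0, 0.0, 0.0, 1.0]]
side (416.19311343859596, 416.19311343859596, 254.38039665195228, 190.24235305732137) [[-0.98, -0.139, 0.141, 0.379], [-0.198, 0.679, -0.707, 0.851], [0.003, -0.72, -0.694, 0.918], [0.0, 0.0, 0.0, 1.0]]
wrist (337.8471382339226, 337.8471382339226, 252.82629155835997, 197.37373811526464) [[0.43, 0.862, 0.268, 0.195], [0.903, -0.41, -0.129, 0.598], [-0.001, 0.297, -0.955, 0.384], [0.0, 0.0, 0.0, 1.0]]
{'time': 0.15, 'q': [0.948, 0.528, 1.434, 0.0, 1.181, -0.179], 'joint_velocities': [-0.001, -0.002, -0.004, 0.0, -0.0, 0.001], 'joint_torque': [0.001, -44.043, -17.684, 0.063, 0.055, -0.0], 'position': [0.269, 0.564, 0.183], 'tool_rot': [0.221, 0.975, -0.001, -0.0], 'ft_force': [0.23, 0.561, -0.649], 'moment': [0.013, 0.055, 0.01], 'grip_force': 0.0, 'grip_width': 0.087}
```

View pics/top0b.png

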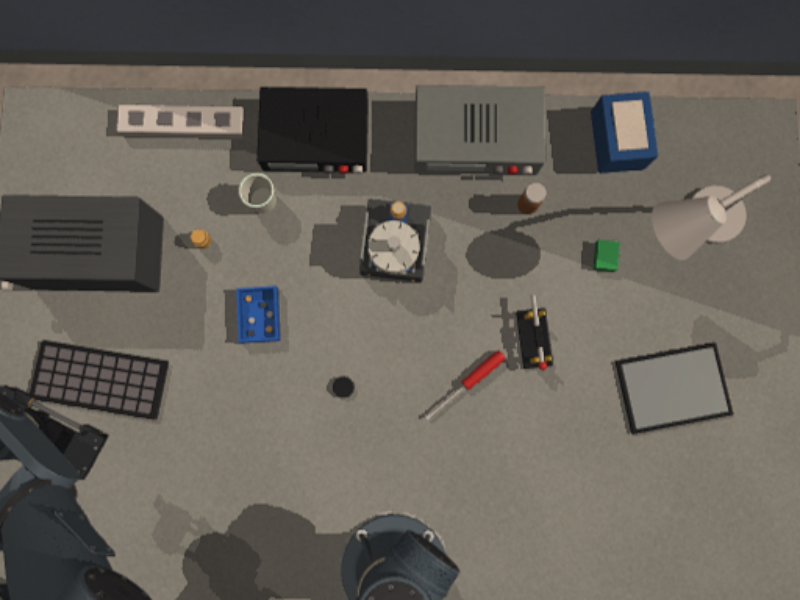

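View pics/side0.png

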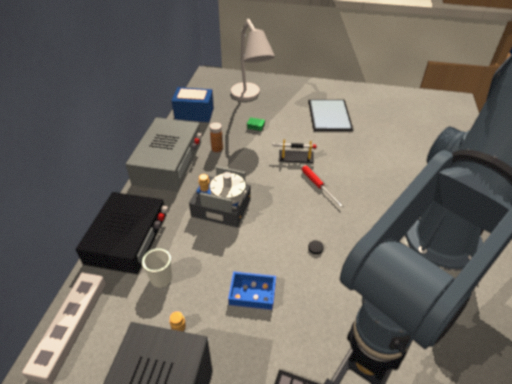

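The top view shows the stand with its white collar at about (393,247) in the 800-px picture, its lens barrel to the rear at (398,209). The rest holds the bar with the red ball at (543,366) and the nose at (535,298). The bystanders are the cup, spare lens, cap, screwdriver, jar and green box. The side view agrees: rest at (297,150), collar at (228,187).

```bash
python3 - <<'E'
from h import *
im,K,P=cam('top')
def blob(m,name):
    n,l,s,c=cv2.connectedComponentsWithStats(m.astype(np.uint8))
    return [(s[i,4],c[i].round(1).tolist(),s[i,:4].tolist()) for i in range(1,n) if s[i,4]>5]
hsv=cv2.cvtColor(im,cv2.COLOR_BGR2HSV).astype(int);H,S,V=hsv[...,0],hsv[...,1],hsv[...,2]
red=((H<8)|(H>172))&(S>150)&(V>80)
print('red',blob(red,''))
yel=(H>15)&(H<32)&(S>140)&(V>80)
print('yel',blob(yel,''))
for b in blob(red,''):print(onz(b[1],.05,K,P).round(4))
for b in blob(yel,''):print(onz(b[1],.055,K,P).round(4))
print('nose',onz((535*.64,298*.64),.05,K,P))
wh=(S<70)&(V>130); b=[x for x in blob(wh,'') if x[0]>200 and 220<x[1][0]<280 and 130<x[1][1]<180];print(b)
for x in b: print('collar',onz((x[2][0]+x[2][2]/2-.5,x[2][1]+x[2][3]/2-.5),.1,K,P),[onz((x[2][0]+i*x[2][2],x[2][1]+j*x[2][3]),.1,K,P)[:2].round(3).tolist() for i,j in((0,0),(1,1))])
c=im[110:190,210:300];cv2.imwrite('pics/c1.png',cv2.resize(np.hstack([c,im[180:260,310:400]]),(800,356),interpolation=cv2.INTER_CUBIC))
E
```

```text
red [(np.int32(23), [219.6, 107.6], [217, 106, 6, 4]), (np.int32(23), [328.2, 108.0], [326, 106, 5, 5]), (np.int32(228), [309.1, 236.2], [296, 225, 27, 24]), (np.int32(22), [347.0, 233.5], [345, 231, 5, 6])]
yel [(np.int32(36), [254.0, 136.2], [250, 131, 10, 9]), (np.int32(109), [128.1, 152.4], [122, 147, 13, 12]), (np.int32(7), [158.7, 191.0], [158, 190, 3, 3]), (np.int32(17), [338.3, 201.2], [336, 199, 5, 5]), (np.int32(13), [346.3, 200.1], [344, 199, 5, 3]), (np.int32(7), [172.0, 210.3], [171, 209, 3, 3]), (np.int32(14), [342.1, 230.1], [340, 229, 5, 3]), (np.int32(12), [350.5, 229.0], [349, 228, 4, 3])]
[0.7935 0.1157 0.05  ]
[ 0.7977 -0.2309  0.05  ]
[ 0.3892 -0.1695  0.05  ]
[ 0.3992 -0.2863  0.05  ]
[0.7005 0.0047 0.055 ]
[0.6422 0.3986 0.055 ]
[0.5216 0.2976 0.055 ]
[ 0.4983 -0.2595  0.055 ]
[ 0.5021 -0.2844  0.055 ]
[0.4623 0.2541 0.055 ]
[ 0.4091 -0.2704  0.055 ]
[ 0.4129 -0.2962  0.055 ]
nose [ 0.53191649 -0.27348062  0.05      ]
[(np.int32(718), [253.0, 157.2], [236, 141, 33, 34])]
collar [0.62289614 0.00979173 0.1       ] [[0.673, 0.059], [0.57, -0.042]]
```

View pics/c1.png

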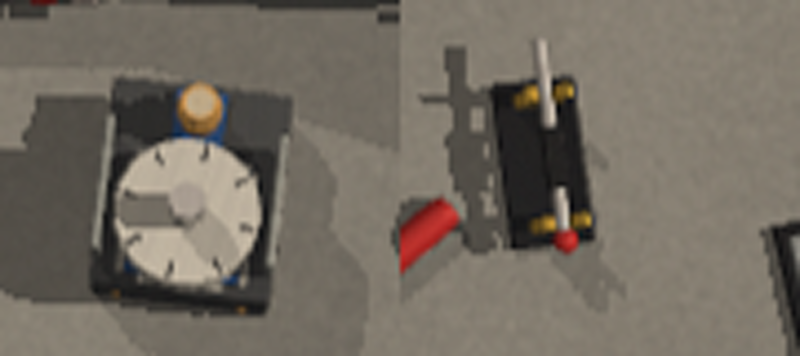

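The crop shows the collar with a dash either side of the stand's front: one toward +y at about 160° and one toward -y at about 208° in world yaw. The stand is turned only slightly. The bar lies in the forks along roughly +x. I'll move above the front of the collar for a close look on the way to the rest.

Emit:
arm_command --delta_rot '[[0, 0, -5], [0, 0, -10], [0, 0, -15], [0, 0, -20], [0, 0, -25.5], [0, 0, -25.5], [0, 0, -25.5], [0, 0, -25.5], [0, 0, -25.5]]' --delta_pos '[[-0.027, -0.024, -0.015], [-0.054, -0.048, -0.03], [-0.081, -0.072, -0.045], [-0.108, -0.096, -0.06], [-0.135, -0.12, -0.076], [-0.162, -0.144, -0.076], [-0.189, -0.168, -0.076], [-0.216, -0.192, -0.076], [-0.24, -0.213, -0.076]]' --gripper '[-1, -1, -1, -1, -1, -1, -1, -1, -1]'

```text
time: 0.95
position: [0.3942, 0.2666, 0.2599]
tool_rot: [0.0, 1.0, -0.0, 0.0]
ft_force: [0.2, 0.3, -0.1]
grip_width: 0.0872
grip_force: 0.0
```

```bash
cat >> h.py <<'E'
def go(x,y,z,yaw):
    "print tool-frame delta to reach a pointing-down pose with tool x at yaw (deg)"
    o=status.get_obs();M=R.from_quat(o['tool_rot']);T=R.from_euler('z',yaw,degrees=True)*R.from_matrix(np.diag([1.,-1,-1]))
    d=M.inv().apply(np.array([x,y,z])-o['position']);r=(M.inv()*T).as_rotvec(degrees=True)
    print('t',round(o['time'],2),'dpos',d.round(4).tolist(),'drot',r.round(2).tolist(),'F',np.round(o['ft_force'],1).tolist(),'pos',np.round(o['position'],4).tolist(),'yaw',round(np.degrees(np.arctan2(*M.as_matrix()[[1,0],0]))%360,2))
E
python3 - <<'E'
from h import *
go(.5,.015,.26,180)
E
```

```text
t 0.95 dpos [-0.1058, -0.2516, 0.0] drot [-0.01, 0.02, -0.0] F [0.2, 0.3, -0.1] pos [0.3942, 0.2666, 0.2599] yaw 180.0
```

Emit:
arm_command --delta_rot '[[0, 0, 0], [0, 0, 0], [0, 0, 0], [0, 0, 0], [0, 0, 0], [0, 0, 0], [0, 0, 0], [0, 0, 0], [0, 0, 0]]' --delta_pos '[[-0.015, -0.036, 0], [-0.03, -0.072, 0], [-0.045, -0.108, 0], [-0.06, -0.144, 0], [-0.075, -0.18, 0], [-0.09, -0.216, 0], [-0.106, -0.25, 0], [-0.106, -0.25, 0], [-0.106, -0.25, 0]]' --gripper '[-1, -1, -1, -1, -1, -1, -1, -1, -1]'

```text
time: 1.7
position: [0.5005, 0.0169, 0.2595]
tool_rot: [0.002, 1.0, 0.0, -0.0]
ft_force: [-0.2, -0.3, -0.3]
grip_width: 0.0871
grip_force: 0.0
```

```bash
python3 - <<'E'
from h import *
im,K,P=cam('wrist');cv2.imwrite('pics/w1.png',im);np.savez('w1.npz',im=im,K=K,P=P)
cv2.imwrite('pics/w1b.png',cv2.resize(im,(800,600),interpolation=cv2.INTER_CUBIC))
go(.456,-.278,.2,187)
print(P.round(3).tolist(), proj([.622,.009,.102],K,P))
E
```

```text
t 1.75 dpos [0.0429, -0.2965, 0.0592] drot [0.05, -0.08, -7.1] F [0.1, -0.0, 0.9] pos [0.4995, 0.0183, 0.2594] yaw 179.9
[[0.004, 0.955, 0.297, 0.419], [1.0, -0.004, -0.001, 0.016], [0.0, 0.297, -0.955, 0.461], [0.0, 0.0, 0.0, 1.0]] [247.17248468 270.82923788]
```

View pics/w1b.png

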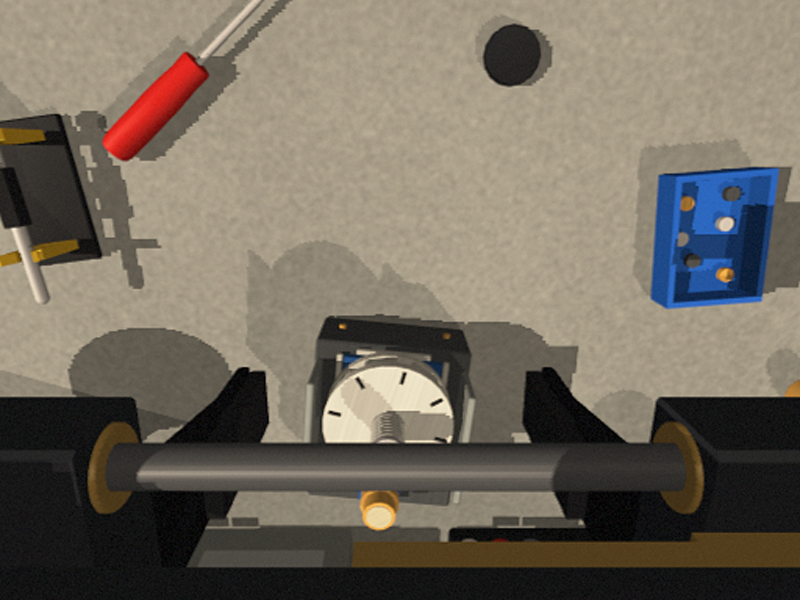

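The close view shows the collar centred near (388,413), with dashes at about (334,412), (358,381), (403,378) and (437,402). The two brass screws on the base front corners are at (343,326) and (447,337), so the stand yaw is about -0.1 rad. The bar's rest is at the left edge.

```bash
python3 - <<'E'
from h import *
from scipy.optimize import least_squares
d=np.load('w1.npz');im,K,P=d['im'],d['K'],d['P']
g=cv2.cvtColor(im,cv2.COLOR_BGR2GRAY);s=.64
zt=.102
pts=[]
for u,v in ((334,412),(358,381),(403,378),(437,402)):
    u,v=int(u*s),int(v*s);w=g[v-7:v+8,u-7:u+8].astype(int)
    m=(w<90).astype(np.uint8);n,l,st,c=cv2.connectedComponentsWithStats(m)
    i=min(range(1,n),key=lambda i:np.hypot(*(c[i]-7)));q=c[i]+[u-7,v-7];p=onz(q,zt,K,P);pts.append(p[:2]);print(q.round(1),st[i,4],p.round(4))
pts=np.array(pts)
# ordering: angles step 45 deg
f=lambda x:np.concatenate([x[:2]+x[3]*np.array([np.cos(x[2]+k*np.pi/4),np.sin(x[2]+k*np.pi/4)])-p for k,p in zip((0,-1,-2,-3),pts)])
r=least_squares(f,[.622,.009,np.radians(250),.04]);print('centre',r.x[:2].round(4),'ang',np.degrees(r.x[2])%360,'rad',r.x[3],'res',np.abs(r.fun).max())
sc=np.array([onz((u*s,v*s),.06,K,P)[:2] for u,v in((343,326),(447,337))]);e=sc[1]-sc[0];print('screws',sc.round(4),np.hypot(*e),'yaw',np.degrees(np.arctan2(-e[0],e[1])))
y=np.arctan2(-e[0],e[1]);m=sc.mean(0);print('axis offset of centre from screw mid (stand frame)',R.from_euler('z',-y).apply(np.r_[r.x[:2]-m,0]).round(4))
o=status.get_obs()
E
```

```text
[213.8 264.2] 12 [ 0.613  -0.0304  0.102 ]
[229.8 244.4] 13 [ 0.5874 -0.0108  0.102 ]
[257.6 241.6] 10 [0.584  0.0214 0.102 ]
[279.  257.2] 14 [0.6042 0.0466 0.102 ]
centre [0.6245 0.0098] ang 254.03942022324168 rad 0.04207075073574904 res 0.0002457168952664235
screws [[ 0.558  -0.0258]
 [ 0.5678  0.0579]] 0.08430730750862805 yaw -6.619632286634967
axis offset of centre from screw mid (stand frame) [0.0619 0.0009 0.    ]
```

Emit:
arm_command --delta_rot '[[0, 0, -3], [0, 0, -7], [0, 0, -7], [0, 0, -7], [0, 0, -7], [0, 0, -7], [0, 0, -7], [0, 0, -7], [0, 0, -7], [0, 0, -7]]' --delta_pos '[[0.005, -0.036, 0], [0.01, -0.072, 0], [0.016, -0.108, 0.01], [0.022, -0.144, 0.02], [0.027, -0.18, 0.03], [0.032, -0.216, 0.04], [0.037, -0.252, 0.05], [0.042, -0.285, 0.06], [0.043, -0.296, 0.06], [0.043, -0.296, 0.06]]' --gripper '[-1, -1, -1, -1, -1, -1, -1, -1, -1, -1]'

```text
time: 2.58
position: [0.4569, -0.2782, 0.1992]
tool_rot: [-0.06, 0.998, 0.0, -0.0]
ft_force: [-0.1, -0.4, 0.4]
grip_width: 0.0873
grip_force: 0.0
```

```bash
python3 - <<'E'
from h import *
im,K,P=cam('wrist');np.savez('w2.npz',im=im,K=K,P=P)
cv2.imwrite('pics/w2b.png',im)
go(.456,-.278,.2,187)
E
```

```text
t 2.63 dpos [0.0012, -0.0015, -0.0004] drot [0.09, -0.01, -0.03] F [-0.2, 0.4, -0.8] pos [0.457, -0.2764, 0.1996] yaw 186.97
```

View pics/w2b.png

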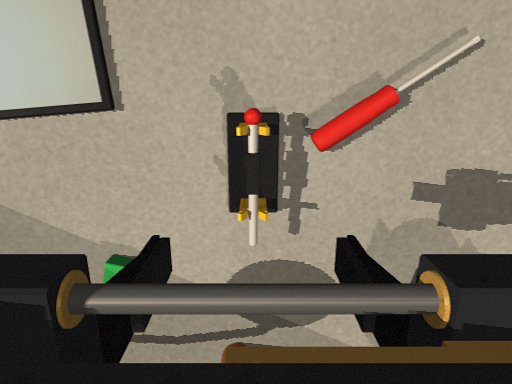

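The bar stands upright in the picture, so the yaw fits. The ball is at (253,117) and the nose end at (253,244), with the grip between the forks at about y=153–195.

```bash
python3 - <<'E'
from h import *
d=np.load('w2.npz');im,K,P=d['im'],d['K'],d['P']
hsv=cv2.cvtColor(im,cv2.COLOR_BGR2HSV).astype(int);H,S,V=hsv[...,0],hsv[...,1],hsv[...,2]
red=(((H<8)|(H>172))&(S>150)&(V>80))[100:135,235:270]
v,u=np.nonzero(red);b=onz((u.mean()+235,v.mean()+100),.05,K,P)
rods=((S<60)&(V>120))
cs=[]
for r in (146,148,150,205,215,225,235,240):
    x=np.nonzero(rods[r,243:264])[0];cs.append(((x.min()+x.max())/2+243,r,len(x)))
print(cs)
col=np.nonzero(rods[190:256,253])[0];print('nose row',col.max()+190)
n=onz((253,col.max()+190),.05,K,P);print('ball',b,'nose',n,np.hypot(*(n-b)[:2]))
p=[onz((c[0],c[1]),.053,K,P)[:2] for c in cs];print(np.round(p,4).tolist())
a=np.polyfit([q[0] for q in p],[q[1] for q in p],1);yaw=np.degrees(np.arctan(a[0]));print('yaw',yaw)
e=np.array([np.cos(np.radians(yaw)),np.sin(np.radians(yaw))])
org=(n[:2]-.085*e+b[:2]+.067*e)/2;org[1]=np.polyval(a,org[0]);print('origin',org)
# grip extents
dark=onz((253,153),.057,K,P),onz((253,195),.057,K,P);print('grip ends',dark)
go(org[0],org[1],.12,180+yaw);go(org[0],org[1],.031,180+yaw)
E
```

```text
[(np.float64(252.0), 146, 9), (np.float64(252.0), 148, 9), (np.float64(252.0), 150, 9), (np.float64(252.5), 205, 8), (np.float64(254.0), 215, 7), (np.float64(253.0), 225, 21), (np.float64(253.0), 235, 21), (np.float64(253.0), 240, 21)]
nose row 255
ball [ 0.39885178 -0.28646353  0.05      ] nose [ 0.55260777 -0.26707887  0.05      ] 0.15497312288386572
[[0.4282, -0.2833], [0.4303, -0.283], [0.4323, -0.2828], [0.4917, -0.275], [0.5029, -0.272], [0.5147, -0.2717], [0.5266, -0.2702], [0.5326, -0.2695]]
yaw 7.650886425704905
origin [ 0.4668099  -0.27803689]
grip ends (array([ 0.43459821, -0.28144194,  0.057     ]), array([ 0.47913963, -0.276023  ,  0.057     ]))
t 2.63 dpos [-0.0095, -0.003, 0.0796] drot [0.09, -0.01, -0.68] F [-0.2, 0.4, -0.8] pos [0.457, -0.2764, 0.1996] yaw 186.97
t 2.63 dpos [-0.0095, -0.0031, 0.1686] drot [0.09, -0.01, -0.68] F [-0.2, 0.4, -0.8] pos [0.457, -0.2764, 0.1996] yaw 186.97
```

Emit:
arm_command --delta_rot '[[0, 0, -0.6], [0, 0, -0.6], [0, 0, -0.6], [0, 0, -0.6], [0, 0, -0.6], [0, 0, -0.6], [0, 0, -0.6], [0, 0, -0.6], [0, 0, -0.6], [0, 0, -0.6]]' --delta_pos '[[0, -0.0015, 0.02], [0, -0.0015, 0.05], [0, -0.0015, 0.08], [0, -0.0015, 0.11], [0, -0.0015, 0.13], [0, -0.0015, 0.145], [0, -0.0015, 0.155], [0, -0.0015, 0.163], [0, -0.0015, 0.168], [0, -0.0015, 0.168]]' --gripper '[-0.15, -0.15, -0.15, -0.15, -0.15, -0.15, -0.15, -0.15, -0.15, -0.15]' --grip_force 40

```text
time: 3.47
position: [0.4574, -0.2779, 0.0316]
tool_rot: [-0.067, 0.998, 0.0, -0.0]
ft_force: [-0.2, 0.4, -0.2]
grip_width: 0.0505
grip_force: 0.0
```

Emit:
arm_command --delta_rot '[[0, 0, 0], [0, 0, 0], [0, 0, 0], [0, 0, 0], [0, 0, 0], [0, 0, 0], [0, 0, 0], [0, 0, 0]]' --delta_pos '[[0, 0, 0], [0, 0, 0], [0, 0, 0], [0, 0, 0], [0, 0, 0], [0, 0, 0], [0, 0, 0], [0, 0, 0]]' --gripper '[1, 1, 1, 1, 1, 1, 1, 1]'

```text
time: 4.13
position: [0.4572, -0.2789, 0.0318]
tool_rot: [-0.066, 0.998, -0.0, 0.0]
ft_force: [0.0, 0.4, 0.1]
grip_width: 0.0056
grip_force: 0.0
```

```bash
python3 - <<'E'
from h import *
go(.457,-.279,.031,187.5)
print(status.get_obs()['moment'])
E
```

```text
t 4.13 dpos [0.0002, -0.0001, 0.0008] drot [-0.0, 0.0, 0.11] F [0.0, 0.4, 0.1] pos [0.4572, -0.2789, 0.0318] yaw 187.61
[ 0.02963177 -0.00220021 -0.00674475]
```

```bash
python3 - <<'E'
from h import *
im,K,P=cam('wrist');cv2.imwrite('pics/w3.png',im)
a,_,_=cam('side');c=a[120:190,250:350];c=cv2.resize(c,(512,358),interpolation=cv2.INTER_CUBIC)
cv2.imwrite('pics/w3b.png',cv2.resize(np.vstack([im[:,:],c])[:742],(414,600)))
print(status.get_obs()['grip_width'])
E
```

```text
0.0024161280470362564
```

View pics/w3b.png

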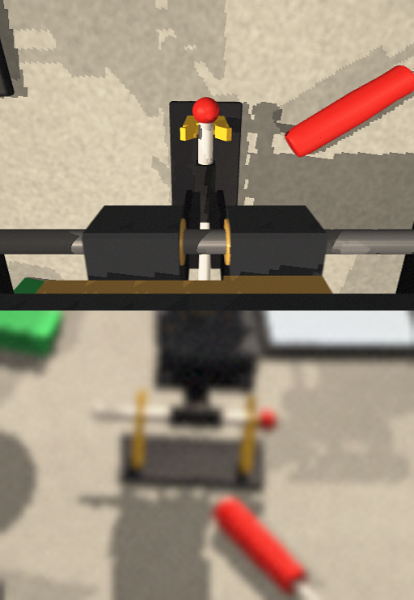

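The wrist picture shows the fingers on either side of the bar at its grip. The width reading is still falling, so I'll let it settle.

Emit:
arm_command --delta_rot '[[0, 0, 0], [0, 0, 0], [0, 0, 0], [0, 0, 0]]' --delta_pos '[[0, 0, 0], [0, 0, 0], [0, 0, 0], [0, 0, 0]]' --gripper '[1, 1, 1, 1]'

```text
time: 4.57
position: [0.4572, -0.2788, 0.0317]
tool_rot: [-0.066, 0.998, 0.0, -0.0]
ft_force: [-0.4, -1.3, -0.0]
grip_width: 0.0005
grip_force: 0.0
```

```bash
python3 - <<'E'
from h import *
im,K,P=cam('wrist');print(proj([.457,-.279,.05],K,P))
cv2.imwrite('pics/w4.png',cv2.resize(im[90:384,130:382],(600,700))[:600])
print(status.get_obs()['grip_width'],status.get_obs()['grip_force'])
E
```

```text
[253.87256448 237.49330049]
0.00023429551446423906 0.0
```

View pics/w4.png

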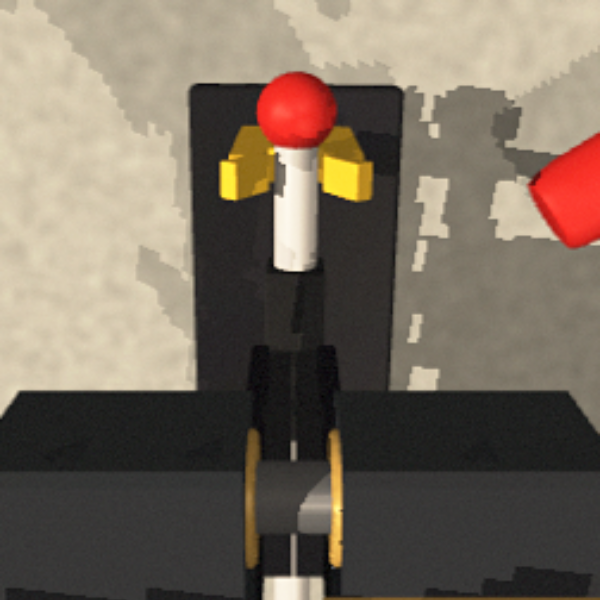

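The fingers are shut on each other over the bar, so the bar was missed. I'll triangulate the ball and the fingertip heights.

```bash
python3 - <<'E'
from h import *
def redc(im,w):
    hsv=cv2.cvtColor(im,cv2.COLOR_BGR2HSV).astype(int);H,S,V=hsv[...,0],hsv[...,1],hsv[...,2]
    m=((H<8)|(H>172))&(S>130)&(V>60);a=np.zeros_like(m);a[w[0]:w[1],w[2]:w[3]]=m[w[0]:w[1],w[2]:w[3]]
    v,u=np.nonzero(a);return (u.mean(),v.mean()),a.sum()
def tri(rs):
    A=np.zeros((3,3));b=np.zeros(3)
    for o,d in rs:
        d=d/np.linalg.norm(d);M=np.eye(3)-np.outer(d,d);A+=M;b+=M@o
    x=np.linalg.solve(A,b);return x,[np.linalg.norm(np.cross(x-o,d/np.linalg.norm(d))) for o,d in rs]
d=np.load('w2.npz');c2,n2=redc(d['im'],(100,135,235,270));r2=ray(c2,d['K'],d['P'])
im,K,P=cam('wrist');c4,n4=redc(im,(110,160,225,285));r4=ray(c4,K,P)
a,Ks,Ps=cam('side');cs,ns=redc(a,(140,156,306,324));rs=ray(cs,Ks,Ps)
t,Kt,Pt=cam('top');ct,nt=redc(t,(228,240,340,352));rt=ray(ct,Kt,Pt)
print(c2,n2,c4,n4,cs,ns,ct,nt)
for R_ in ([r2,r4],[rs,rt],[r4,rt],[r2,r4,rs,rt]):print(tri(R_))
o=status.get_obs();M=R.from_quat(o['tool_rot'])
for z in (0,-.02,-.03,-.05):print(z,proj(o['position']+M.apply([.0095,0,z]),K,P))
E
```

```text
(np.float64(252.43253968253967), np.float64(116.29761904761905)) 252 (np.float64(254.11940298507463), np.float64(136.00918484500573)) 871 (np.float64(314.0), np.float64(146.0)) 9 (np.float64(nan), np.float64(nan)) 0
(array([ 0.39952792, -0.2864303 ,  0.03974757]), [np.float64(0.0001415458873113572), np.float64(0.0001415458873115003)])
(array([nan, nan, nan]), [np.float64(nan), np.float64(nan)])
(array([nan, nan, nan]), [np.float64(nan), np.float64(nan)])
(array([nan, nan, nan]), [np.float64(nan), np.float64(nan), np.float64(nan), np.float64(nan)])
0 [254.05742578 212.13601951]
-0.02 [254.16856541 223.92117107]
-0.03 [254.23274744 230.72697787]
-0.05 [254.3832976  246.69118876]<stdin>:5: RuntimeWarning: Mean of empty slice.
  ret = ret.dtype.type(ret / rcount)
```

Emit:
arm_command --delta_rot '[[0, 0, 0], [0, 0, 0], [0, 0, 0], [0, 0, 0], [0, 0, 0], [0, 0, 0], [0, 0, 0], [0, 0, 0], [0, 0, 0]]' --delta_pos '[[0, 0, 0], [0, 0, 0], [0, 0, 0], [0, 0, 0], [0, 0, 0], [0, 0, 0.003], [0, 0, 0.006], [0, 0, 0.009], [0, 0, 0.012]]' --gripper '[0.1, 0.1, 0.1, 0.1, 0.1, 0.1, 0.1, 0.1, 0.1]'

```text
time: 5.52
position: [0.4571, -0.2787, 0.0193]
tool_rot: [-0.066, 0.998, 0.0, -0.0]
ft_force: [-0.4, -0.4, 0.3]
grip_width: 0.0389
grip_force: 0.0
```

Emit:
arm_command --delta_rot '[[0, 0, 0], [0, 0, 0], [0, 0, 0], [0, 0, 0], [0, 0, 0], [0, 0, 0], [0, 0, 0], [0, 0, 0]]' --delta_pos '[[0, 0, 0], [0, 0, 0], [0, 0, 0], [0, 0, 0], [0, 0, 0], [0, 0, 0], [0, 0, 0], [0, 0, 0]]' --gripper '[1, 1, 1, 1, 1, 1, 1, 1]'

```text
time: 6.18
position: [0.4573, -0.2789, 0.0199]
tool_rot: [-0.066, 0.998, -0.0, 0.0]
ft_force: [0.2, 0.1, 0.6]
grip_width: 0.0013
grip_force: 0.0
```

```bash
python3 - <<'E'
from h import *
im,K,P=cam('wrist')
a,_,_=cam('side');c=cv2.resize(a[115:175,270:340],(700,600),interpolation=cv2.INTER_CUBIC)
w=cv2.resize(im[90:384,130:382],(514,600));cv2.imwrite('pics/w5.png',cv2.resize(np.hstack([w,c]),(800,396)))
o=status.get_obs();M=R.from_quat(o['tool_rot'])
for p in ((.0095,0,0),(.0095,0,-.019),(.0095,0,-.037),(.022,0,-.037),(.022,0,-.027),(.022,.007,-.037)):
    print(p,proj(o['position']+M.apply(p),K,P).round(1))
E
```

```text
(0.0095, 0, 0) [254.1 212. ]
(0.0095, 0, -0.019) [254.2 223.2]
(0.0095, 0, -0.037) [254.3 235.8]
(0.022, 0, -0.037) [254.3 213.5]
(0.022, 0, -0.027) [254.3 207.2]
(0.022, 0.007, -0.037) [267.9 213.5]
```

View pics/w5.png

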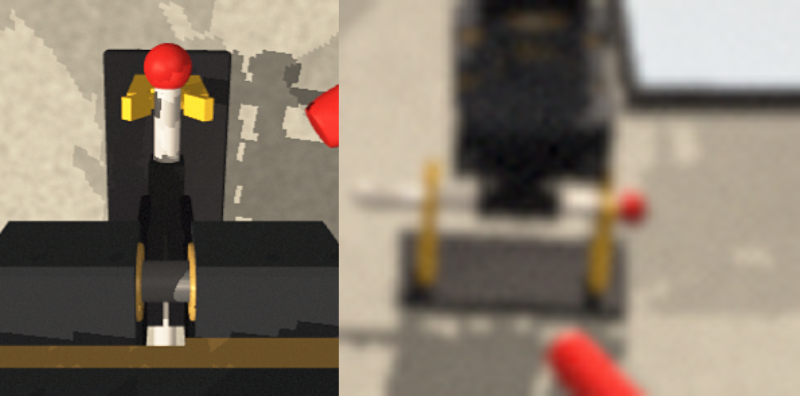

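The side view and the scaling of the wrist view agree. The fingertips sit at full-image row 237 whether the hand is open or shut. That puts them about 38 mm behind the reported TCP, just above the grip. So I go lower, checking the force.

Emit:
arm_command --delta_rot '[[0, 0, 0], [0, 0, 0], [0, 0, 0], [0, 0, 0], [0, 0, 0], [0, 0, 0], [0, 0, 0], [0, 0, 0], [0, 0, 0], [0, 0, 0]]' --delta_pos '[[0.002, 0, 0], [0.004, 0, 0], [0.004, 0, 0], [0.004, 0, 0], [0.004, 0, 0], [0.004, 0, 0.002], [0.004, 0, 0.004], [0.004, 0, 0.006], [0.004, 0, 0.008], [0.004, 0, 0.01]]' --gripper '[0.1, 0.1, 0.1, 0.1, 0.1, 0.1, 0.1, 0.1, 0.1, 0.1]'

```text
time: 7.12
position: [0.4532, -0.2793, 0.0094]
tool_rot: [-0.066, 0.998, 0.0, -0.0]
ft_force: [0.5, -0.3, -0.7]
grip_width: 0.0391
grip_force: 0.0
```

Emit:
arm_command --delta_rot '[[0, 0, 0], [0, 0, 0], [0, 0, 0], [0, 0, 0], [0, 0, 0]]' --delta_pos '[[0, 0, 0.002], [0, 0, 0.004], [0, 0, 0.006], [0, 0, 0.007], [0, 0, 0.007]]' --gripper '[0.1, 0.1, 0.1, 0.1, 0.1]'

```text
time: 7.53
position: [0.4531, -0.2792, 0.0024]
tool_rot: [-0.066, 0.998, 0.0, -0.0]
ft_force: [-0.2, -0.0, 0.2]
grip_width: 0.0391
grip_force: 0.0
```

Emit:
arm_command --delta_rot '[[0, 0, 0], [0, 0, 0], [0, 0, 0], [0, 0, 0], [0, 0, 0], [0, 0, 0], [0, 0, 0]]' --delta_pos '[[0, 0, 0], [0, 0, 0], [0, 0, 0], [0, 0, 0], [0, 0, 0], [0, 0, 0], [0, 0, 0]]' --gripper '[1, 1, 1, 1, 1, 1, 1]'

```text
time: 8.12
position: [0.4533, -0.2794, 0.0028]
tool_rot: [-0.067, 0.998, -0.0, 0.0]
ft_force: [-0.1, 0.7, 1.1]
grip_width: 0.0134
grip_force: 40.0
```

The bar is gripped: 13.4 mm and 40 N, with the bar's centre about 47 mm above the reported TCP. Next I lift it and go before the hole at 209°.

Emit:
arm_command --delta_rot '[[0, 0, 0], [0, 0, 0], [0, 0, 0], [0, 0, 0], [0, 0, 0], [0, 0, 0]]' --delta_pos '[[0, 0, -0.006], [0, 0, -0.02], [0, 0, -0.04], [0, 0, -0.065], [0, 0, -0.09], [0, 0, -0.1]]' --gripper '[1, 1, 1, 1, 1, 1]'

```text
time: 8.62
position: [0.4545, -0.2805, 0.1058]
tool_rot: [-0.066, 0.998, -0.002, 0.002]
ft_force: [-0.6, 1.0, -1.8]
grip_width: 0.0138
grip_force: 40.0
```

Emit:
arm_command --delta_rot '[[0, 0, -3], [0, 0, -6], [0, 0, -10], [0, 0, -14], [0, 0, -18], [0, 0, -21.4], [0, 0, -21.4], [0, 0, -21.4], [0, 0, -21.4]]' --delta_pos '[[-0.01, 0.03, 0], [-0.02, 0.06, 0], [-0.03, 0.095, 0], [-0.04, 0.13, 0], [-0.05, 0.16, 0], [-0.06, 0.19, 0], [-0.067, 0.205, 0.01], [-0.0685, 0.209, 0.02], [-0.0685, 0.209, 0.02]]' --gripper '[1, 1, 1, 1, 1, 1, 1, 1, 1]'

```text
time: 9.37
position: [0.4918, -0.0614, 0.0809]
tool_rot: [-0.252, 0.968, 0.001, -0.002]
ft_force: [-0.8, 0.2, -1.1]
grip_width: 0.0136
grip_force: 40.0
```

```bash
cat >> h.py <<'E'
C=np.array([.6245,.0098])
def bar(r,ang,z): go(C[0]+r*np.cos(np.radians(ang)),C[1]+r*np.sin(np.radians(ang)),z,ang)
E
python3 - <<'E'
from h import *
t,K,P=cam('top');w,Kw,Pw=cam('wrist');np.savez('pre.npz',t=t,K=K,P=P,w=w,Kw=Kw,Pw=Pw)
bar(.15,209,.0396)
o=status.get_obs();print(o['grip_width'],o['moment'])
c=cv2.resize(t[120:220,210:310],(500,500),interpolation=cv2.INTER_CUBIC);w=cv2.resize(w[60:384],(790*500//790,500))[:, :]
cv2.imwrite('pics/pre.png',cv2.resize(np.hstack([c,w]),(800,400)))
E
```

```text
t 9.47 dpos [-0.0008, 0.0002, 0.0425] drot [0.06, -0.08, 0.02] F [0.4, -1.1, -1.8] pos [0.4928, -0.0635, 0.0821] yaw 209.02
0.013554939931369 [0.07098507 0.0410819  0.00139802]
```

View pics/pre.png

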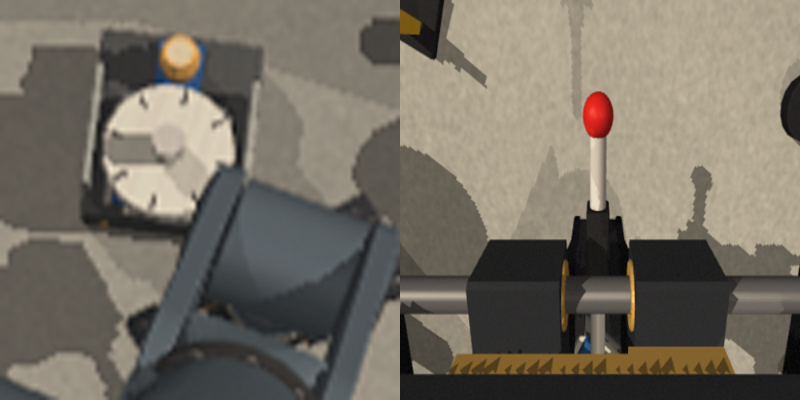

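The top view shows the arm outside the collar. The wrist view shows the bar straight along the tool, with the ball above and the rod passing under the hand, so there is no skew. I go down to hole height.

Emit:
arm_command --delta_rot '[[0, 0, 0], [0, 0, 0], [0, 0, 0], [0, 0, 0], [0, 0, 0]]' --delta_pos '[[0, 0, 0.01], [0, 0, 0.025], [0, 0, 0.038], [0, 0, 0.0425], [0, 0, 0.0425]]' --gripper '[1, 1, 1, 1, 1]'

```text
time: 9.88
position: [0.4927, -0.0642, 0.0395]
tool_rot: [-0.25, 0.968, 0.001, -0.001]
ft_force: [0.3, -0.2, -1.4]
grip_width: 0.0133
grip_force: 40.0
```

```bash
python3 - <<'E'
from h import *
bar(.15,209,.0396)
w,K,P=cam('wrist');s,Ks,Ps=cam('side')
def red(im,lo=30):
    hsv=cv2.cvtColor(im,cv2.COLOR_BGR2HSV).astype(int);H,S,V=hsv[...,0],hsv[...,1],hsv[...,2]
    n,l,st,c=cv2.connectedComponentsWithStats((((H<8)|(H>172))&(S>130)&(V>50)).astype(np.uint8));return [(st[i,4],c[i].round(1)) for i in range(1,n) if st[i,4]>lo]
print(red(w,200))
o=status.get_obs();M=R.from_quat(o['tool_rot'])
for z in (-.037,-.042,-.047,-.052,-.057):print(z,proj(o['position']+M.apply([.054,0,z]),K,P).round(1))
E
```

```text
t 9.88 dpos [-0.0011, 0.0008, -0.0001] drot [0.08, -0.09, -0.1] F [0.3, -0.2, -1.4] pos [0.4927, -0.0642, 0.0395] yaw 208.9
[(np.int32(1850), array([135.5,   8.7])), (np.int32(1182), array([253. , 152.8]))]
-0.037 [253.5 154.6]
-0.042 [253.6 156.5]
-0.047 [253.6 158.4]
-0.052 [253.6 160.5]
-0.057 [253.7 162.7]
```

Emit:
arm_command --delta_rot '[[0, 0, 0], [0, 0, 0], [0, 0, 0], [0, 0, 0], [0, 0, 0], [0, 0, 0]]' --delta_pos '[[-0.005, 0, 0], [-0.01, 0, 0], [-0.013, 0, 0], [-0.016, 0, 0], [-0.019, 0, 0], [-0.022, 0, 0]]' --gripper '[1, 1, 1, 1, 1, 1]'

```text
time: 10.48
position: [0.5131, -0.0521, 0.0404]
tool_rot: [-0.251, 0.968, -0.0, 0.0]
ft_force: [0.9, -0.1, -1.7]
grip_width: 0.0136
grip_force: 40.0
```

```bash
cat >> h.py <<'E'
def st():
    o=status.get_obs();M=R.from_quat(o['tool_rot']);f=M.inv().apply(o['ft_force']);p=np.array(o['position']);r=p[:2]-C
    tq=r[0]*o['ft_force'][1]-r[1]*o['ft_force'][0]
    print('t',round(o['time'],2),'r',np.hypot(*r).round(4),'ang',round(np.degrees(np.arctan2(r[1],r[0]))%360,2),'yaw',round(np.degrees(np.arctan2(*M.as_matrix()[[1,0],0]))%360,2),'z',p[2].round(4),'Ftool',f.round(1),'Mworld',np.round(o['moment'],2),'rxF',round(tq,3),'w',round(o['grip_width'],4))
E
python3 -c "
from h import *
st();bar(.127,209,.0396)"
```

```text
t 10.48 r 0.1275 ang 209.07 yaw 209.04 z 0.0404 Ftool [-0.8 -0.6  1.7] Mworld [ 0.01  0.02 -0.02] rxF 0.071 w 0.0136
t 10.48 dpos [-0.0005, 0.0001, 0.0008] drot [-0.01, 0.01, 0.04] F [0.9, -0.1, -1.7] pos [0.5131, -0.0521, 0.0404] yaw 209.04
```

The nose is past the rim with no force. I push it further in.

Emit:
arm_command --delta_rot '[[0, 0, 0], [0, 0, 0], [0, 0, 0], [0, 0, 0], [0, 0, 0], [0, 0, 0]]' --delta_pos '[[-0.004, 0, 0], [-0.008, 0, 0], [-0.012, 0, 0], [-0.015, 0, 0], [-0.018, 0, 0], [-0.018, 0, 0]]' --gripper '[1, 1, 1, 1, 1, 1]'

```text
time: 10.98
position: [0.5292, -0.0431, 0.0401]
tool_rot: [-0.251, 0.968, 0.0, 0.001]
ft_force: [-0.4, 3.4, -2.9]
grip_width: 0.0134
grip_force: 40.0
```

```bash
cat > sw.py <<'E'
from h import *
import sys,json
# rows for a clockwise swing: from the commanded angle a0, radius r, n rows of step deg, z drop 1.91 mm/rad
r,a0,step,n,drop=[float(v) for v in sys.argv[1:]]
T=R.from_euler('z',a0,degrees=True)*R.from_matrix(np.diag([1.,-1,-1]))
p=lambda a:np.array([r*np.cos(np.radians(a)),r*np.sin(np.radians(a)),0])
out=[(T.inv().apply(p(a0-step*k)-p(a0))+[0,0,drop*np.radians(step*k)]).round(4).tolist() for k in range(1,int(n)+1)]
print(json.dumps(out)); print([round(step*k,2) for k in range(1,int(n)+1)])
E
python3 -c "
from h import *
st();bar(.1095,209,.0396)"; python3 sw.py .109 209 3 12 .00191
```

```text
t 10.98 r 0.109 ang 209.02 yaw 209.02 z 0.0401 Ftool [-1.3  3.1  2.9] Mworld [0.54 0.09 0.21] rxF -0.339 w 0.0134
t 10.98 dpos [0.0005, 0.0, 0.0005] drot [0.01, 0.07, 0.02] F [-0.4, 3.4, -2.9] pos [0.5292, -0.0431, 0.0401] yaw 209.02
[[-0.0001, 0.0057, 0.0001], [-0.0006, 0.0114, 0.0002], [-0.0013, 0.0171, 0.0003], [-0.0024, 0.0227, 0.0004], [-0.0037, 0.0282, 0.0005], [-0.0053, 0.0337, 0.0006], [-0.0072, 0.0391, 0.0007], [-0.0094, 0.0443, 0.0008], [-0.0119, 0.0495, 0.0009], [-0.0146, 0.0545, 0.001], [-0.0176, 0.0594, 0.0011], [-0.0208, 0.0641, 0.0012]]
[3.0, 6.0, 9.0, 12.0, 15.0, 18.0, 21.0, 24.0, 27.0, 30.0, 33.0, 36.0]
```

The bar is home with its nose about 22 mm from the axis. First swing, in two parts.

Emit:
arm_command --delta_rot '[[0, 0, 3], [0, 0, 6], [0, 0, 9], [0, 0, 12], [0, 0, 15], [0, 0, 18], [0, 0, 21], [0, 0, 24], [0, 0, 27], [0, 0, 30], [0, 0, 33], [0, 0, 36]]' --delta_pos '[[-0.0001, 0.0057, 0.0001], [-0.0006, 0.0114, 0.0002], [-0.0013, 0.0171, 0.0003], [-0.0024, 0.0227, 0.0004], [-0.0037, 0.0282, 0.0005], [-0.0053, 0.0337, 0.0006], [-0.0072, 0.0391, 0.0007], [-0.0094, 0.0443, 0.0008], [-0.0119, 0.0495, 0.0009], [-0.0146, 0.0545, 0.001], [-0.0176, 0.0594, 0.0011], [-0.0208, 0.0641, 0.0012]]' --gripper '[1, 1, 1, 1, 1, 1, 1, 1, 1, 1, 1, 1]'

```text
time: 11.98
position: [0.5163, 0.022, 0.0391]
tool_rot: [0.063, 0.998, -0.0, 0.001]
ft_force: [-0.8, -2.8, -2.1]
grip_width: 0.0138
grip_force: 40.0
```

```bash
python3 -c "
from h import *
st();bar(.1095,173,.0388)"
```

```text
t 11.98 r 0.1089 ang 173.56 yaw 172.8 z 0.0391 Ftool [ 0.5 -2.9  2.1] Mworld [-0.47  0.24 -0.18] rxF 0.311 w 0.0138
t 11.98 dpos [0.0006, 0.0011, 0.0003] drot [-0.03, 0.09, -0.2] F [-0.8, -2.8, -2.1] pos [0.5163, 0.022, 0.0391] yaw 172.8
```

The net torque is +0.13 N m, which is the free turning value. I carry on to 128°.

Emit:
arm_command --delta_rot '[[0, 0, 3], [0, 0, 6], [0, 0, 9], [0, 0, 12], [0, 0, 15], [0, 0, 18], [0, 0, 21], [0, 0, 24], [0, 0, 27], [0, 0, 30], [0, 0, 33], [0, 0, 36]]' --delta_pos '[[-0.0001, 0.0057, 0.0001], [-0.0006, 0.0114, 0.0002], [-0.0013, 0.0171, 0.0003], [-0.0024, 0.0227, 0.0004], [-0.0037, 0.0282, 0.0005], [-0.0053, 0.0337, 0.0006], [-0.0072, 0.0391, 0.0007], [-0.0094, 0.0443, 0.0008], [-0.0119, 0.0495, 0.0009], [-0.0146, 0.0545, 0.001], [-0.0176, 0.0594, 0.0011], [-0.0208, 0.0641, 0.0012]]' --gripper '[1, 1, 1, 1, 1, 1, 1, 1, 1, 1, 1, 1]'

```text
time: 12.98
position: [0.5439, 0.0835, 0.0378]
tool_rot: [0.368, 0.93, -0.0, -0.0]
ft_force: [-1.6, -1.1, -1.5]
grip_width: 0.0136
grip_force: 40.0
```

```bash
python3 -c "
from h import *
st();bar(.1095,137,.0378)"
```

```text
t 12.98 r 0.1092 ang 137.56 yaw 136.8 z 0.0378 Ftool [ 0.4 -1.9  1.5] Mworld [-0.37  0.34 -0.17] rxF 0.205 w 0.0136
t 12.98 dpos [0.0003, 0.0011, -0.0] drot [-0.02, -0.01, -0.2] F [-1.6, -1.1, -1.5] pos [0.5439, 0.0835, 0.0378] yaw 136.8
```

Emit:
arm_command --delta_rot '[[0, 0, 3], [0, 0, 6], [0, 0, 9], [0, 0, 9]]' --delta_pos '[[-0.0001, 0.0057, 0.0001], [-0.0006, 0.0114, 0.0002], [-0.0013, 0.0171, 0.0003], [-0.0013, 0.0171, 0.0003]]' --gripper '[1, 1, 1, 1]'

```text
time: 13.32
position: [0.5573, 0.0956, 0.0375]
tool_rot: [0.439, 0.899, 0.0, 0.0]
ft_force: [-1.1, -0.4, -2.7]
grip_width: 0.0133
grip_force: 40.0
```

```bash
python3 -c "
from h import *
st();bar(.1095,128,.0375)"
```

```text
t 13.32 r 0.109 ang 128.08 yaw 127.93 z 0.0375 Ftool [ 0.4 -1.1  2.7] Mworld [-0.14  0.27 -0.08] rxF 0.121 w 0.0133
t 13.32 dpos [0.0005, 0.0002, -0.0] drot [0.05, 0.01, -0.07] F [-1.1, -0.4, -2.7] pos [0.5573, 0.0956, 0.0375] yaw 127.93
```

Emit:
arm_command --delta_rot '[[0, 0, 0], [0, 0, 0], [0, 0, 0], [0, 0, 0], [0, 0, 0], [0, 0, 0], [0, 0, 0], [0, 0, 0], [0, 0, 0]]' --delta_pos '[[0, -0.001, 0], [0.005, -0.001, 0], [0.01, -0.001, 0], [0.016, -0.001, 0], [0.022, -0.001, 0], [0.028, -0.001, 0], [0.034, -0.001, 0], [0.04, -0.001, 0], [0.045, -0.001, 0]]' --gripper '[1, 1, 1, 1, 1, 1, 1, 1, 1]'

```text
time: 14.07
position: [0.527, 0.1308, 0.0375]
tool_rot: [0.438, 0.899, -0.0, -0.0]
ft_force: [-0.9, -0.8, -1.6]
grip_width: 0.0137
grip_force: 40.0
```

Emit:
arm_command --delta_rot '[[0, 0, 0], [0, 0, 0], [0, 0, 0], [0, 0, 0], [0, 0, 0], [0, 0, 0], [0, 0, 0], [0, 0, 0]]' --delta_pos '[[0, 0, -0.02], [0, 0, -0.05], [0, 0, -0.08], [0, 0, -0.115], [0, 0, -0.15], [0, 0, -0.185], [0, 0, -0.21], [0, 0, -0.22]]' --gripper '[1, 1, 1, 1, 1, 1, 1, 1]'

```text
time: 14.73
position: [0.53, 0.1305, 0.2619]
tool_rot: [0.438, 0.899, 0.002, 0.003]
ft_force: [0.1, -0.1, -1.3]
grip_width: 0.0134
grip_force: 40.0
```

```bash
python3 -c "
from h import *
st();go(.522,-.070,.26,195)"
```

```text
t 14.73 r 0.1533 ang 128.07 yaw 128.04 z 0.2619 Ftool [-0.1 -0.   1.3] Mworld [-0.04 -0.06  0.02] rxF 0.006 w 0.0134
t 14.73 dpos [-0.153, -0.1298, 0.0017] drot [0.18, 0.45, -66.96] F [0.1, -0.1, -1.3] pos [0.53, 0.1305, 0.2619] yaw 128.04
```

Emit:
arm_command --delta_rot '[[0, 0, -6.7], [0, 0, -13.4], [0, 0, -20.1], [0, 0, -26.8], [0, 0, -33.5], [0, 0, -40.2], [0, 0, -46.9], [0, 0, -53.6], [0, 0, -60.3], [0, 0, -67], [0, 0, -67], [0, 0, -67]]' --delta_pos '[[-0.0153, -0.013, 0], [-0.0306, -0.026, 0], [-0.0459, -0.039, 0], [-0.0612, -0.052, 0], [-0.0765, -0.065, 0], [-0.0918, -0.078, 0], [-0.107, -0.091, 0], [-0.1224, -0.104, 0], [-0.1377, -0.117, 0], [-0.153, -0.13, 0], [-0.153, -0.13, 0], [-0.153, -0.13, 0]]' --gripper '[1, 1, 1, 1, 1, 1, 1, 1, 1, 1, 1, 1]'

```text
time: 15.73
position: [0.5189, -0.0708, 0.2562]
tool_rot: [-0.129, 0.992, 0.001, -0.001]
ft_force: [-0.4, -0.4, -0.5]
grip_width: 0.0137
grip_force: 40.0
```

```bash
python3 - <<'E'
from h import *
from scipy.optimize import least_squares
st()
im,K,P=cam('wrist');cv2.imwrite('pics/w6.png',im);np.savez('w6.npz',im=im,K=K,P=P)
zt=.0995
g=cv2.cvtColor(im,cv2.COLOR_BGR2GRAY)
k=cv2.morphologyEx(g,cv2.MORPH_BLACKHAT,np.ones((9,9),np.uint8))
n,l,s,c=cv2.connectedComponentsWithStats((k>60).astype(np.uint8))
for i in range(1,n):
    p=onz(c[i],zt,K,P);r=np.hypot(*(p[:2]-C))
    if s[i,4]<60 and s[i,4]>4 and .034<r<.05:print(c[i].round(1),s[i,4],'r',r.round(4),'ang',round(np.degrees(np.arctan2(p[1]-C[1],p[0]-C[0]))%360,1))
go(C[0]+.15*np.cos(np.radians(218)),C[1]+.15*np.sin(np.radians(218)),.08,218)
E
```

```text
t 15.73 r 0.1329 ang 217.37 yaw 194.8 z 0.2562 Ftool [ 0.5 -0.3  0.5] Mworld [0.07 0.05 0.01] rxF 0.015 w 0.0137
[309.9 242.3] 23 r 0.0418 ang 174.5
t 15.78 dpos [0.0151, -0.0092, 0.1764] drot [0.15, -0.09, -23.13] F [0.8, -0.1, -2.2] pos [0.5189, -0.0701, 0.2564] yaw 194.87
```

One dash is clear at 174.5°, which puts the next hole at 219.5°, as expected from the swing. I go there.

Emit:
arm_command --delta_rot '[[0, 0, -6], [0, 0, -12], [0, 0, -18], [0, 0, -24.5], [0, 0, -24.5], [0, 0, -24.5], [0, 0, -24.5], [0, 0, -24.5], [0, 0, -24.5], [0, 0, -24.5], [0, 0, -24.5]]' --delta_pos '[[0.004, -0.003, 0], [0.008, -0.006, 0.015], [0.012, -0.01, 0.04], [0.014, -0.0122, 0.07], [0.014, -0.0122, 0.1], [0.014, -0.0122, 0.13], [0.014, -0.0122, 0.16], [0.014, -0.0122, 0.19], [0.014, -0.0122, 0.21], [0.014, -0.0122, 0.219], [0.014, -0.0122, 0.219]]' --gripper '[1, 1, 1, 1, 1, 1, 1, 1, 1, 1, 1]'

```text
time: 16.7
position: [0.5077, -0.0843, 0.0364]
tool_rot: [-0.338, 0.941, 0.002, -0.002]
ft_force: [-0.1, -0.2, -1.2]
grip_width: 0.0133
grip_force: 40.0
```

Emit:
arm_command --delta_rot '[[0, 0, 0], [0, 0, 0]]' --delta_pos '[[0, 0, 0], [0, 0, 0]]' --gripper '[1, 1]'

```text
time: 16.87
position: [0.5107, -0.086, 0.0397]
tool_rot: [-0.338, 0.941, -0.001, 0.001]
ft_force: [0.1, -0.6, -2.2]
grip_width: 0.0132
grip_force: 40.0
```

```bash
python3 -c "
from h import *
st();bar(.127,219.4,.0372)"
```

```text
t 16.87 r 0.1488 ang 220.11 yaw 219.54 z 0.0397 Ftool [ 0.3 -0.6  2.2] Mworld [0.06 0.   0.01] rxF 0.087 w 0.0132
t 16.87 dpos [-0.0218, 0.0018, 0.0026] drot [-0.13, 0.07, 0.14] F [0.1, -0.6, -2.2] pos [0.5107, -0.086, 0.0397] yaw 219.54
```

Emit:
arm_command --delta_rot '[[0, 0, 0], [0, 0, 0], [0, 0, 0], [0, 0, 0]]' --delta_pos '[[0, 0.0013, 0.0013], [0, 0.0013, 0.0013], [0, 0.0013, 0.0013], [0, 0.0013, 0.0013]]' --gripper '[1, 1, 1, 1]'

```text
time: 17.2
position: [0.5091, -0.0852, 0.0379]
tool_rot: [-0.338, 0.941, -0.0, 0.001]
ft_force: [-0.2, 0.5, -2.1]
grip_width: 0.0135
grip_force: 40.0
```

```bash
python3 -c "
from h import *
st();bar(.127,219.4,.0372)"
```

```text
t 17.2 r 0.1495 ang 219.45 yaw 219.51 z 0.0379 Ftool [-0.2  0.6  2.1] Mworld [0.13 0.08 0.01] rxF -0.086 w 0.0135
t 17.2 dpos [-0.0225, 0.0001, 0.0007] drot [-0.07, 0.04, 0.11] F [-0.2, 0.5, -2.1] pos [0.5091, -0.0852, 0.0379] yaw 219.51
```

Aligned; inserting to just past the rim, then checking.

Emit:
arm_command --delta_rot '[[0, 0, 0], [0, 0, 0], [0, 0, 0], [0, 0, 0], [0, 0, 0], [0, 0, 0]]' --delta_pos '[[-0.005, 0, 0.0005], [-0.01, 0, 0.0005], [-0.013, 0, 0.0005], [-0.016, 0, 0.0005], [-0.019, 0, 0.0005], [-0.022, 0, 0.0005]]' --gripper '[1, 1, 1, 1, 1, 1]'

```text
time: 17.7
position: [0.5259, -0.0707, 0.0367]
tool_rot: [-0.338, 0.941, 0.0, -0.0]
ft_force: [-0.7, 0.5, -1.2]
grip_width: 0.0136
grip_force: 40.0
```

```bash
python3 -c "
from h import *
st();bar(.109,219.4,.0372)"
```

```text
t 17.7 r 0.1273 ang 219.25 yaw 219.53 z 0.0367 Ftool [0.2 0.9 1.2] Mworld [0.09 0.05 0.02] rxF -0.11 w 0.0136
t 17.7 dpos [-0.0183, -0.0004, -0.0005] drot [0.01, -0.0, 0.13] F [-0.7, 0.5, -1.2] pos [0.5259, -0.0707, 0.0367] yaw 219.53
```

Emit:
arm_command --delta_rot '[[0, 0, 0], [0, 0, 0], [0, 0, 0], [0, 0, 0], [0, 0, 0], [0, 0, 0]]' --delta_pos '[[-0.004, 0, 0], [-0.008, 0, 0], [-0.012, 0, 0], [-0.015, 0, 0], [-0.018, 0, 0], [-0.018, 0, 0]]' --gripper '[1, 1, 1, 1, 1, 1]'

```text
time: 18.2
position: [0.5404, -0.0589, 0.0367]
tool_rot: [-0.338, 0.941, 0.0, 0.001]
ft_force: [1.0, 2.5, -2.8]
grip_width: 0.0135
grip_force: 40.0
```

Emit:
arm_command --delta_rot '[[0, 0, 3], [0, 0, 6], [0, 0, 9], [0, 0, 12], [0, 0, 14], [0, 0, 15]]' --delta_pos '[[-0.0001, 0.0057, 0.0001], [-0.0006, 0.0114, 0.0002], [-0.0013, 0.0171, 0.0003], [-0.0024, 0.0227, 0.0004], [-0.0032, 0.0264, 0.0005], [-0.0037, 0.0282, 0.0005]]' --gripper '[1, 1, 1, 1, 1, 1]'

```text
time: 18.7
position: [0.526, -0.0357, 0.0365]
tool_rot: [-0.211, 0.977, -0.001, 0.001]
ft_force: [1.1, -2.5, -2.7]
grip_width: 0.0138
grip_force: 40.0
```

```bash
sed -i "s/'w',round/'T',round(tq+o['moment'][2],3),'w',round/" h.py; python3 -c "
from h import *
st();bar(.109,204.4,.0365)"; python3 sw.py .109 204 1 8 .00191
```

```text
t 18.7 r 0.1085 ang 204.79 yaw 204.41 z 0.0365 Ftool [ 0.  -2.7  2.7] Mworld [-0.35 -0.1  -0.23] rxF 0.291 T 0.06 w 0.0138
t 18.7 dpos [0.0005, 0.0007, 0.0] drot [-0.12, 0.15, 0.01] F [1.1, -2.5, -2.7] pos [0.526, -0.0357, 0.0365] yaw 204.41
[[-0.0, 0.0019, 0.0], [-0.0001, 0.0038, 0.0001], [-0.0001, 0.0057, 0.0001], [-0.0003, 0.0076, 0.0001], [-0.0004, 0.0095, 0.0002], [-0.0006, 0.0114, 0.0002], [-0.0008, 0.0133, 0.0002], [-0.0011, 0.0152, 0.0003]]
[1.0, 2.0, 3.0, 4.0, 5.0, 6.0, 7.0, 8.0]
```

Emit:
arm_command --delta_rot '[[0, 0, 1.5], [0, 0, 3], [0, 0, 4.5], [0, 0, 6], [0, 0, 6]]' --delta_pos '[[0, 0.0029, 0], [-0.0001, 0.0057, 0.0001], [-0.0003, 0.0086, 0.0001], [-0.0006, 0.0114, 0.0002], [-0.0006, 0.0114, 0.0002]]' --gripper '[1, 1, 1, 1, 1]'

```text
time: 19.12
position: [0.5215, -0.025, 0.0363]
tool_rot: [-0.161, 0.987, -0.0, 0.001]
ft_force: [0.6, -2.1, -2.5]
grip_width: 0.0137
grip_force: 40.0
```

```bash
python3 -c "
from h import *
st()"
```

```text
t 19.12 r 0.1087 ang 198.7 yaw 198.48 z 0.0363 Ftool [ 0.1 -2.2  2.5] Mworld [-0.29 -0.12 -0.16] rxF 0.238 T 0.076 w 0.0137
```

Emit:
arm_command --delta_rot '[[0, 0, 1.5], [0, 0, 3], [0, 0, 4], [0, 0, 4]]' --delta_pos '[[0, 0.0029, 0], [-0.0001, 0.0057, 0.0001], [-0.0003, 0.0076, 0.0001], [-0.0003, 0.0076, 0.0001]]' --gripper '[1, 1, 1, 1]'

```text
time: 19.45
position: [0.5192, -0.0177, 0.0362]
tool_rot: [-0.126, 0.992, -0.0, 0.001]
ft_force: [2.8, -0.8, -1.7]
grip_width: 0.0139
grip_force: 40.0
```

```bash
python3 -c "
from h import *
st()"
```

```text
t 19.45 r 0.1088 ang 194.64 yaw 194.52 z 0.0362 Ftool [-2.5 -1.5  1.7] Mworld [-0.34 -0.23 -0.18] rxF 0.163 T -0.016 w 0.0139
```

Emit:
arm_command --delta_rot '[[0, 0, 1.5], [0, 0, 3], [0, 0, 4], [0, 0, 4], [0, 0, 4]]' --delta_pos '[[0, 0.0029, 0], [-0.0001, 0.0057, 0.0001], [-0.0003, 0.0076, 0.0001], [-0.0003, 0.0076, 0.0001], [-0.0003, 0.0076, 0.0001]]' --gripper '[1, 1, 1, 1, 1]'

```text
time: 19.87
position: [0.5173, -0.0103, 0.036]
tool_rot: [-0.092, 0.996, -0.0, 0.001]
ft_force: [2.0, -1.9, -2.1]
grip_width: 0.0135
grip_force: 40.0
```

```bash
python3 -c "
from h import *
st()"
```

```text
t 19.87 r 0.109 ang 190.61 yaw 190.57 z 0.036 Ftool [-1.7 -2.3  2.1] Mworld [-0.23 -0.32 -0.16] rxF 0.248 T 0.092 w 0.0135
```

Emit:
arm_command --delta_rot '[[0, 0, 1], [0, 0, 2], [0, 0, 3], [0, 0, 3], [0, 0, 3]]' --delta_pos '[[0, 0.0019, 0], [-0.0001, 0.0038, 0.0001], [-0.0001, 0.0057, 0.0001], [-0.0001, 0.0057, 0.0001], [-0.0001, 0.0057, 0.0001]]' --gripper '[1, 1, 1, 1, 1]'

```text
time: 20.28
position: [0.5159, -0.0044, 0.0359]
tool_rot: [-0.066, 0.998, -0.0, 0.0]
ft_force: [2.5, -2.3, -1.3]
grip_width: 0.0136
grip_force: 40.0
```

```bash
python3 -c "
from h import *
st()"
```

```text
t 20.28 r 0.1095 ang 187.45 yaw 187.54 z 0.0359 Ftool [-2.2 -2.6  1.3] Mworld [-0.3  -0.45 -0.15] rxF 0.287 T 0.133 w 0.0136
```

Emit:
arm_command --delta_rot '[[0, 0, 1], [0, 0, 2], [0, 0, 3], [0, 0, 3], [0, 0, 3]]' --delta_pos '[[0, 0.0019, 0], [-0.0001, 0.0038, 0.0001], [-0.0001, 0.0057, 0.0001], [-0.0001, 0.0057, 0.0001], [-0.0001, 0.0057, 0.0001]]' --gripper '[1, 1, 1, 1, 1]'

```text
time: 20.7
position: [0.515, 0.0013, 0.0357]
tool_rot: [-0.04, 0.999, -0.0, 0.0]
ft_force: [2.6, -2.5, -1.6]
grip_width: 0.0135
grip_force: 40.0
```

```bash
python3 -c "
from h import *
st()"
```

```text
t 20.7 r 0.1099 ang 184.42 yaw 184.54 z 0.0357 Ftool [-2.4 -2.7  1.6] Mworld [-0.3  -0.41 -0.11] rxF 0.294 T 0.179 w 0.0135
```

Emit:
arm_command --delta_rot '[[0, 0, 1], [0, 0, 2], [0, 0, 2], [0, 0, 2]]' --delta_pos '[[0, 0.0019, 0], [-0.0001, 0.0038, 0.0001], [-0.0001, 0.0038, 0.0001], [-0.0001, 0.0038, 0.0001]]' --gripper '[1, 1, 1, 1]'

```text
time: 21.03
position: [0.5145, 0.0051, 0.0355]
tool_rot: [-0.022, 1.0, 0.0, -0.0]
ft_force: [2.8, -1.8, -1.2]
grip_width: 0.0138
grip_force: 40.0
```

```bash
python3 -c "
from h import *
st()"
```

```text
t 21.03 r 0.1101 ang 182.43 yaw 182.53 z 0.0355 Ftool [-2.8 -1.9  1.2] Mworld [-0.24 -0.43 -0.12] rxF 0.212 T 0.095 w 0.0138
```

Emit:
arm_command --delta_rot '[[0, 0, 1], [0, 0, 2], [0, 0, 3], [0, 0, 3]]' --delta_pos '[[0, 0.0019, 0], [-0.0003, 0.0038, 0.0001], [-0.0006, 0.0057, 0.0001], [-0.0006, 0.0057, 0.0001]]' --gripper '[1, 1, 1, 1]'

```text
time: 21.37
position: [0.5144, 0.0111, 0.0353]
tool_rot: [0.005, 1.0, 0.0, -0.001]
ft_force: [1.6, -3.1, -0.9]
grip_width: 0.0136
grip_force: 40.0
```

```bash
python3 -c "
from h import *
st()"
```

```text
t 21.37 r 0.1101 ang 179.32 yaw 179.47 z 0.0353 Ftool [-1.6 -3.1  0.9] Mworld [-0.45 -0.18 -0.18] rxF 0.337 T 0.16 w 0.0136
```

Emit:
arm_command --delta_rot '[[0, 0, 1], [0, 0, 2], [0, 0, 2], [0, 0, 2]]' --delta_pos '[[0, 0.0019, 0], [-0.0003, 0.0038, 0.0001], [-0.0003, 0.0038, 0.0001], [-0.0003, 0.0038, 0.0001]]' --gripper '[1, 1, 1, 1]'

```text
time: 21.7
position: [0.5146, 0.0147, 0.0352]
tool_rot: [0.022, 1.0, 0.0, -0.001]
ft_force: [-0.3, -3.1, 0.2]
grip_width: 0.0133
grip_force: 40.0
```

```bash
python3 -c "
from h import *
st()"
```

```text
t 21.7 r 0.11 ang 177.45 yaw 177.53 z 0.0352 Ftool [ 0.1 -3.1 -0.2] Mworld [-0.52 -0.01 -0.25] rxF 0.338 T 0.088 w 0.0133
```

Emit:
arm_command --delta_rot '[[0, 0, 1], [0, 0, 2], [0, 0, 3], [0, 0, 3]]' --delta_pos '[[0, 0.0019, 0], [-0.0003, 0.0038, 0], [-0.0005, 0.0057, 0], [-0.0005, 0.0057, 0]]' --gripper '[1, 1, 1, 1]'

```text
time: 22.03
position: [0.5151, 0.0205, 0.0352]
tool_rot: [0.048, 0.999, 0.0, -0.001]
ft_force: [-3.1, -3.7, 0.5]
grip_width: 0.0137
grip_force: 40.1
```

```bash
python3 -c "
from h import *
st()"
```

```text
t 22.03 r 0.1099 ang 174.41 yaw 174.47 z 0.0352 Ftool [ 2.7 -4.  -0.5] Mworld [-0.68  0.31 -0.26] rxF 0.443 T 0.182 w 0.0137
```

Emit:
arm_command --delta_rot '[[0, 0, 1], [0, 0, 2], [0, 0, 2], [0, 0, 2]]' --delta_pos '[[0, 0.0019, 0], [-0.0002, 0.0038, 0], [-0.0002, 0.0038, 0], [-0.0002, 0.0038, 0]]' --gripper '[1, 1, 1, 1]'

```text
time: 22.37
position: [0.5155, 0.024, 0.0351]
tool_rot: [0.065, 0.998, -0.0, -0.001]
ft_force: [-3.5, -4.7, -0.6]
grip_width: 0.0141
grip_force: 40.1
```

```bash
python3 -c "
from h import *
st()"
```

```text
t 22.37 r 0.11 ang 172.58 yaw 172.52 z 0.0351 Ftool [ 2.9 -5.1  0.6] Mworld [-0.73  0.45 -0.32] rxF 0.561 T 0.244 w 0.0141
```

The torque is climbing, 0.18 then 0.24 N m, so the plate has been met. Smaller steps from here.

Emit:
arm_command --delta_rot '[[0, 0, 1], [0, 0, 1.5], [0, 0, 1.5], [0, 0, 1.5]]' --delta_pos '[[0, 0.0019, 0], [0, 0.0029, 0], [0, 0.0029, 0], [0, 0.0029, 0]]' --gripper '[1, 1, 1, 1]'

```text
time: 22.7
position: [0.5158, 0.0267, 0.0351]
tool_rot: [0.078, 0.997, -0.0, -0.001]
ft_force: [-2.5, -4.8, -0.6]
grip_width: 0.0137
grip_force: 40.1
```

```bash
python3 -c "
from h import *
st()"
```

```text
t 22.7 r 0.11 ang 171.17 yaw 171.0 z 0.0351 Ftool [ 1.7 -5.2  0.6] Mworld [-0.84  0.49 -0.37] rxF 0.566 T 0.195 w 0.0137
```

Emit:
arm_command --delta_rot '[[0, 0, 0.5], [0, 0, 1], [0, 0, 1], [0, 0, 1]]' --delta_pos '[[0, 0.001, 0], [0, 0.0019, 0], [0, 0.0019, 0], [0, 0.0019, 0]]' --gripper '[1, 1, 1, 1]'

```text
time: 23.03
position: [0.516, 0.0284, 0.0351]
tool_rot: [0.087, 0.996, -0.0, -0.001]
ft_force: [-3.5, -5.8, -0.2]
grip_width: 0.0139
grip_force: 40.1
```

```bash
python3 -c "
from h import *
st()"
```

```text
t 23.03 r 0.1101 ang 170.26 yaw 170.0 z 0.0351 Ftool [ 2.4 -6.3  0.2] Mworld [-0.91  0.48 -0.41] rxF 0.692 T 0.286 w 0.0139
```

Emit:
arm_command --delta_rot '[[0, 0, 0.5], [0, 0, 1], [0, 0, 1.5], [0, 0, 1.5], [0, 0, 1.5]]' --delta_pos '[[0, 0.001, 0], [0, 0.0019, 0], [0, 0.0029, 0], [0, 0.0029, 0], [0, 0.0029, 0]]' --gripper '[1, 1, 1, 1, 1]'

```text
time: 23.45
position: [0.5165, 0.0311, 0.0351]
tool_rot: [0.1, 0.995, -0.0, -0.001]
ft_force: [-3.2, -6.4, -0.2]
grip_width: 0.0138
grip_force: 40.2
```

```bash
cat >> h.py <<'E'
def avgT(n=5):
    L=[]
    for _ in range(n):
        o=status.get_obs();r=np.array(o['position'])[:2]-C;f=o['ft_force'];L.append(r[0]*f[1]-r[1]*f[0]+o['moment'][2]);viewer.camera('top')
    print('T avg',np.mean(L).round(3),np.round(L,3))
E
python3 -c "
from h import *
st();avgT();st()"
```

```text
t 23.45 r 0.1101 ang 168.83 yaw 168.49 z 0.0351 Ftool [ 1.9 -6.9  0.2] Mworld [-1.    0.58 -0.4 ] rxF 0.756 T 0.356 w 0.0138
T avg 0.329 [0.356 0.429 0.249 0.28  0.334]
t 23.7 r 0.1101 ang 168.83 yaw 168.49 z 0.0351 Ftool [ 1.9 -5.7  0.4] Mworld [-0.99  0.51 -0.49] rxF 0.625 T 0.131 w 0.0134
```

Emit:
arm_command --delta_rot '[[0, 0, 0.5], [0, 0, 1], [0, 0, 1.5], [0, 0, 2], [0, 0, 2]]' --delta_pos '[[0, 0.001, 0], [-0.0002, 0.0019, 0], [-0.0003, 0.0029, 0], [-0.0004, 0.0038, 0], [-0.0004, 0.0038, 0]]' --gripper '[1, 1, 1, 1, 1]'

```text
time: 24.12
position: [0.5172, 0.0348, 0.035]
tool_rot: [0.118, 0.993, -0.0, -0.002]
ft_force: [-3.4, -6.1, -0.4]
grip_width: 0.0133
grip_force: 40.2
```

```bash
python3 -c "
from h import *
avgT(12);st()"
```

```text
T avg 0.332 [0.266 0.48  0.361 0.322 0.36  0.268 0.398 0.346 0.371 0.174 0.323 0.312]
t 24.72 r 0.1102 ang 166.95 yaw 166.48 z 0.035 Ftool [ 2.3 -7.8  0.3] Mworld [-1.08  0.55 -0.54] rxF 0.859 T 0.32 w 0.0135
```

Emit:
arm_command --delta_rot '[[0, 0, 0.5], [0, 0, 1], [0, 0, 1.5], [0, 0, 2], [0, 0, 2]]' --delta_pos '[[0, 0.001, 0], [-0.0002, 0.0019, 0], [-0.0003, 0.0029, 0], [-0.0004, 0.0038, 0], [-0.0004, 0.0038, 0]]' --gripper '[1, 1, 1, 1, 1]'

```text
time: 25.13
position: [0.518, 0.0382, 0.0349]
tool_rot: [0.135, 0.991, -0.001, -0.002]
ft_force: [-4.9, -7.1, 0.4]
grip_width: 0.0135
grip_force: 40.3
```

```bash
python3 -c "
from h import *
avgT(12);st()"
```

```text
T avg 0.354 [0.343 0.336 0.311 0.373 0.288 0.394 0.447 0.304 0.402 0.387 0.293 0.375]
t 25.73 r 0.1102 ang 165.09 yaw 164.48 z 0.0349 Ftool [ 1.7 -8.  -0.3] Mworld [-1.22  0.63 -0.5 ] rxF 0.88 T 0.38 w 0.0137
```

Emit:
arm_command --delta_rot '[[0, 0, 0.5], [0, 0, 1], [0, 0, 1.5], [0, 0, 1.5]]' --delta_pos '[[0, 0.001, 0], [-0.0001, 0.0019, 0], [-0.0002, 0.0029, 0], [-0.0002, 0.0029, 0]]' --gripper '[1, 1, 1, 1]'

```text
time: 26.07
position: [0.5187, 0.0409, 0.0349]
tool_rot: [0.148, 0.989, -0.001, -0.003]
ft_force: [-4.9, -7.5, -0.1]
grip_width: 0.0134
grip_force: 40.3
```

```bash
python3 -c "
from h import *
avgT(10);st()"
```

```text
T avg 0.399 [0.394 0.442 0.403 0.324 0.46  0.332 0.457 0.476 0.402 0.3  ]
t 26.57 r 0.1103 ang 163.64 yaw 162.99 z 0.0349 Ftool [ 2.9 -8.  -1. ] Mworld [-1.27  0.71 -0.52] rxF 0.881 T 0.359 w 0.0137
```

Emit:
arm_command --delta_rot '[[0, 0, 0.5], [0, 0, 1], [0, 0, 1.5], [0, 0, 2], [0, 0, 2]]' --delta_pos '[[0, 0.001, 0], [-0.0002, 0.0019, 0], [-0.0004, 0.0029, 0], [-0.0005, 0.0038, 0], [-0.0005, 0.0038, 0]]' --gripper '[1, 1, 1, 1, 1]'

```text
time: 26.98
position: [0.5197, 0.0444, 0.0348]
tool_rot: [0.165, 0.986, -0.001, -0.003]
ft_force: [-5.4, -7.0, 0.8]
grip_width: 0.0138
grip_force: 40.3
```

```bash
python3 -c "
from h import *
avgT(10);st()
im,K,P=cam('top');cv2.imwrite('pics/t2.png',im);im,K,P=cam('wrist');cv2.imwrite('pics/w7.png',im)"
```

```text
T avg 0.454 [0.398 0.514 0.498 0.479 0.508 0.374 0.454 0.489 0.409 0.423]
t 27.48 r 0.1103 ang 161.76 yaw 160.99 z 0.0348 Ftool [ 3.3 -8.2 -0.1] Mworld [-1.31  0.76 -0.54] rxF 0.903 T 0.367 w 0.0137
```

Emit:
arm_command --delta_rot '[[0, 0, 0.5], [0, 0, 1], [0, 0, 1.5], [0, 0, 2], [0, 0, 2]]' --delta_pos '[[0, 0.001, 0], [-0.0002, 0.0019, 0], [-0.0004, 0.0029, 0], [-0.0005, 0.0038, 0], [-0.0005, 0.0038, 0]]' --gripper '[1, 1, 1, 1, 1]'

```text
time: 28.0
position: [0.5209, 0.0477, 0.0347]
tool_rot: [0.182, 0.983, -0.001, -0.004]
ft_force: [-6.3, -7.4, 1.2]
grip_width: 0.0136
grip_force: 40.3
```

```bash
python3 -c "
from h import *
avgT(10);st()"
```

```text
T avg 0.487 [0.472 0.517 0.408 0.427 0.608 0.419 0.474 0.396 0.541 0.609]
t 28.5 r 0.1104 ang 159.92 yaw 158.99 z 0.0347 Ftool [ 3.3 -9.1 -0.3] Mworld [-1.44  0.94 -0.54] rxF 1.003 T 0.461 w 0.0135
```

Emit:
arm_command --delta_rot '[[0, 0, 0.5], [0, 0, 1], [0, 0, 1.5], [0, 0, 2], [0, 0, 2]]' --delta_pos '[[0, 0.001, 0], [-0.0002, 0.0019, 0], [-0.0004, 0.0029, 0], [-0.0005, 0.0038, 0], [-0.0005, 0.0038, 0]]' --gripper '[1, 1, 1, 1, 1]'

```text
time: 28.92
position: [0.5221, 0.051, 0.0346]
tool_rot: [0.199, 0.98, -0.001, -0.004]
ft_force: [-7.3, -8.4, 1.2]
grip_width: 0.0136
grip_force: 40.3
```

```bash
python3 -c "
from h import *
avgT(10);st()"
```

```text
T avg 0.587 [0.582 0.643 0.564 0.647 0.577 0.638 0.542 0.604 0.535 0.537]
t 29.42 r 0.1104 ang 158.08 yaw 157.0 z 0.0346 Ftool [ 3.3 -9.6 -1.1] Mworld [-1.46  0.99 -0.51] rxF 1.054 T 0.544 w 0.0135
```

0.59 N m. One last small nudge.

Emit:
arm_command --delta_rot '[[0, 0, 0.5], [0, 0, 0.8], [0, 0, 0.8], [0, 0, 0.8]]' --delta_pos '[[0, 0.001, 0], [-0.0001, 0.0015, 0], [-0.0001, 0.0015, 0], [-0.0001, 0.0015, 0]]' --gripper '[1, 1, 1, 1]'

```text
time: 29.75
position: [0.5226, 0.0523, 0.0346]
tool_rot: [0.206, 0.979, -0.001, -0.004]
ft_force: [-7.7, -8.9, 1.2]
grip_width: 0.0134
grip_force: 40.3
```

```bash
python3 -c "
from h import *
avgT(12);st()"
```

```text
T avg 0.632 [0.693 0.586 0.606 0.62  0.663 0.541 0.618 0.64  0.674 0.725 0.645 0.581]
t 30.35 r 0.1104 ang 157.38 yaw 156.21 z 0.0346 Ftool [  2.2 -11.2  -0.4] Mworld [-1.5   1.02 -0.5 ] rxF 1.236 T 0.733 w 0.0136
```

Tight at 0.63 N m. I ease the load off and withdraw.

Emit:
arm_command --delta_rot '[[0, 0, -0.5], [0, 0, -1], [0, 0, -1]]' --delta_pos '[[0, -0.0015, 0], [0, -0.003, 0], [0, -0.003, 0]]' --gripper '[1, 1, 1]'

```text
time: 30.6
position: [0.5218, 0.0504, 0.0348]
tool_rot: [0.198, 0.98, -0.001, -0.004]
ft_force: [-6.7, -3.5, 1.8]
grip_width: 0.0138
grip_force: 40.1
```

```bash
python3 -c "
from h import *
avgT(4);st()"
```

```text
T avg 0.33 [0.265 0.302 0.431 0.323]
t 30.8 r 0.1104 ang 158.37 yaw 157.2 z 0.0348 Ftool [ 4.  -6.8 -1.5] Mworld [-0.89  0.94 -0.39] rxF 0.741 T 0.35 w 0.0134
```

Emit:
arm_command --delta_rot '[[0, 0, -0.5], [0, 0, -1], [0, 0, -1]]' --delta_pos '[[0, -0.0015, 0], [0, -0.0025, -0.0003], [0, -0.0025, -0.0003]]' --gripper '[1, 1, 1]'

```text
time: 31.05
position: [0.5214, 0.0487, 0.035]
tool_rot: [0.189, 0.982, -0.0, -0.003]
ft_force: [-4.6, -1.9, -0.4]
grip_width: 0.0137
grip_force: 40.0
```

```bash
python3 -c "
from h import *
avgT(4);st()"
```

```text
T avg 0.11 [0.093 0.097 0.116 0.134]
t 31.25 r 0.1101 ang 159.29 yaw 158.21 z 0.035 Ftool [ 4.3 -4.2  0.8] Mworld [-0.46  0.72 -0.3 ] rxF 0.45 T 0.147 w 0.0133
```

Emit:
arm_command --delta_rot '[[0, 0, -0.6], [0, 0, -0.6], [0, 0, -0.6], [0, 0, -0.6], [0, 0, -0.6], [0, 0, -0.6], [0, 0, -0.6], [0, 0, -0.6], [0, 0, -0.6], [0, 0, -0.6]]' --delta_pos '[[0.001, -0.0008, 0], [0.004, -0.0008, 0], [0.009, -0.001, 0], [0.014, -0.001, 0], [0.019, -0.001, 0], [0.024, -0.001, 0], [0.03, -0.001, 0], [0.036, -0.001, 0], [0.042, -0.001, 0], [0.046, -0.001, 0]]' --gripper '[1, 1, 1, 1, 1, 1, 1, 1, 1, 1]'

```text
time: 32.08
position: [0.4804, 0.0652, 0.0355]
tool_rot: [0.183, 0.983, 0.0, -0.001]
ft_force: [-0.6, 0.1, -2.2]
grip_width: 0.0131
grip_force: 40.0
```

Emit:
arm_command --delta_rot '[[0, 0, 0], [0, 0, 0], [0, 0, 0], [0, 0, 0], [0, 0, 0], [0, 0, 0], [0, 0, 0], [0, 0, 0]]' --delta_pos '[[0, 0, -0.02], [0, 0, -0.05], [0, 0, -0.08], [0, 0, -0.11], [0, 0, -0.14], [0, 0, -0.17], [0, 0, -0.185], [0, 0, -0.185]]' --gripper '[1, 1, 1, 1, 1, 1, 1, 1]'

```text
time: 32.75
position: [0.4842, 0.0647, 0.2242]
tool_rot: [0.183, 0.983, 0.001, 0.004]
ft_force: [0.5, -0.2, -0.6]
grip_width: 0.0136
grip_force: 40.0
```

```bash
python3 - <<'E'
from h import *
st()
im,K,P=cam('wrist');np.savez('w8.npz',im=im,K=K,P=P)
def red(im,lo=30):
    hsv=cv2.cvtColor(im,cv2.COLOR_BGR2HSV).astype(int);H,S,V=hsv[...,0],hsv[...,1],hsv[...,2]
    n,l,st,c=cv2.connectedComponentsWithStats((((H<8)|(H>172))&(S>130)&(V>50)).astype(np.uint8));return [(st[i,4],c[i].round(1)) for i in range(1,n) if st[i,4]>lo]
print(red(im,200))
go(.4531,-.2792,.106,187.6)
E
```

```text
t 32.75 r 0.1507 ang 158.64 yaw 158.87 z 0.2242 Ftool [-0.6 -0.   0.6] Mworld [ 0.04 -0.02 -0.03] rxF 0.003 T -0.026 w 0.0136
[(np.int32(1853), array([ 43.8, 158.4])), (np.int32(1144), array([253.2, 153. ]))]
t 32.8 dpos [-0.096, -0.3316, 0.1159] drot [0.03, 0.24, -28.74] F [-0.6, 0.1, -1.0] pos [0.4826, 0.0647, 0.222] yaw 158.86
```

The ball sits at the same wrist pixel as before, (253,153), so the bar has not slipped. Back to the rest.

Emit:
arm_command --delta_rot '[[0, 0, -2], [0, 0, -5], [0, 0, -8], [0, 0, -11], [0, 0, -14], [0, 0, -17], [0, 0, -20], [0, 0, -23], [0, 0, -26], [0, 0, -28.7], [0, 0, -28.7], [0, 0, -28.7]]' --delta_pos '[[-0.006, -0.02, 0], [-0.015, -0.052, 0], [-0.025, -0.085, 0], [-0.035, -0.12, 0], [-0.045, -0.155, 0], [-0.055, -0.19, 0.01], [-0.065, -0.225, 0.02], [-0.075, -0.26, 0.035], [-0.085, -0.295, 0.05], [-0.092, -0.32, 0.065], [-0.096, -0.3316, 0.075], [-0.096, -0.3316, 0.08]]' --gripper '[1, 1, 1, 1, 1, 1, 1, 1, 1, 1, 1, 1]'

```text
time: 33.8
position: [0.45, -0.2808, 0.1374]
tool_rot: [-0.063, 0.998, 0.002, -0.002]
ft_force: [-0.2, 0.3, -1.4]
grip_width: 0.0136
grip_force: 40.0
```

Emit:
arm_command --delta_rot '[[0, 0, 0], [0, 0, 0], [0, 0, 0], [0, 0, 0]]' --delta_pos '[[0, 0, 0.01], [0, 0, 0.025], [0, 0, 0.036], [0, 0, 0.036]]' --gripper '[1, 1, 1, 1]'

```text
time: 34.13
position: [0.4499, -0.2756, 0.1023]
tool_rot: [-0.066, 0.998, 0.003, -0.002]
ft_force: [0.5, 0.1, -1.4]
grip_width: 0.0133
grip_force: 40.0
```

Emit:
arm_command --delta_rot '[[0, 0, 0], [0, 0, 0], [0, 0, 0]]' --delta_pos '[[0, 0, 0], [0, 0, 0], [0, 0, 0]]' --gripper '[1, 1, 1]'

```text
time: 34.38
position: [0.4522, -0.2792, 0.1055]
tool_rot: [-0.066, 0.998, -0.001, 0.001]
ft_force: [0.1, 0.1, -2.1]
grip_width: 0.0134
grip_force: 40.0
```

```bash
python3 - <<'E'
from h import *
st();go(.4531,-.2792,.0026,187.6)
E
```

```text
t 34.38 r 0.3365 ang 239.2 yaw 187.58 z 0.1055 Ftool [-0.2  0.1  2.1] Mworld [ 0.04 -0.   -0.02] rxF 0.026 T 0.009 w 0.0134
t 34.38 dpos [-0.0008, 0.0, 0.1029] drot [-0.07, 0.06, -0.03] F [0.1, 0.1, -2.1] pos [0.4522, -0.2792, 0.1055] yaw 187.58
```

Emit:
arm_command --delta_rot '[[0, 0, 0], [0, 0, 0], [0, 0, 0], [0, 0, 0], [0, 0, 0], [0, 0, 0], [0, 0, 0]]' --delta_pos '[[-0.0005, 0, 0.015], [-0.0005, 0, 0.035], [-0.0005, 0, 0.055], [-0.0005, 0, 0.07], [-0.0005, 0, 0.08], [-0.0005, 0, 0.088], [-0.0005, 0, 0.092]]' --gripper '[1, 1, 1, 1, 1, 1, 1]'

```text
time: 34.97
position: [0.4522, -0.2796, 0.0122]
tool_rot: [-0.066, 0.998, -0.0, 0.0]
ft_force: [-0.7, 0.0, -0.9]
grip_width: 0.0136
grip_force: 40.0
```

Emit:
arm_command --delta_rot '[[0, 0, 0], [0, 0, 0], [0, 0, 0], [0, 0, 0], [0, 0, 0]]' --delta_pos '[[0, 0, 0.003], [0, 0, 0.006], [0, 0, 0.009], [0, 0, 0.01], [0, 0, 0.01]]' --gripper '[1, 1, 1, 1, 1]'

```text
time: 35.38
position: [0.4522, -0.2798, 0.0029]
tool_rot: [-0.066, 0.998, -0.0, 0.0]
ft_force: [0.5, -0.4, -1.6]
grip_width: 0.0136
grip_force: 40.0
```

```bash
python3 - <<'E'
from h import *
st();go(.4531,-.2792,.0026,187.6)
E
```

```text
t 35.38 r 0.3369 ang 239.25 yaw 187.51 z 0.0029 Ftool [-0.4 -0.5  1.6] Mworld [ 0.03  0.05 -0.03] rxF 0.214 T 0.188 w 0.0136
t 35.38 dpos [-0.0009, 0.0005, 0.0003] drot [-0.03, 0.02, -0.09] F [0.5, -0.4, -1.6] pos [0.4522, -0.2798, 0.0029] yaw 187.51
```

Emit:
arm_command --delta_rot '[[0, 0, 0], [0, 0, 0], [0, 0, 0]]' --delta_pos '[[-0.0009, 0.0004, 0.0006], [-0.0009, 0.0004, 0.0006], [-0.0009, 0.0004, 0.0006]]' --gripper '[1, 1, 1]'

```text
time: 35.63
position: [0.4526, -0.2796, 0.0028]
tool_rot: [-0.066, 0.998, -0.001, -0.0]
ft_force: [-3.5, -1.3, 5.8]
grip_width: 0.0137
grip_force: 40.0
```

Emit:
arm_command --delta_rot '[[0, 0, 0], [0, 0, 0], [0, 0, 0], [0, 0, 0], [0, 0, 0], [0, 0, 0], [0, 0, 0]]' --delta_pos '[[0, 0, 0], [0, 0, 0], [0, 0, 0], [0, 0, 0], [0, 0, 0], [0, 0, 0], [0, 0, 0]]' --gripper '[0.1, 0.1, 0.1, 0.1, 0.1, 0.1, 0.1]'

```text
time: 36.22
position: [0.4529, -0.279, 0.002]
tool_rot: [-0.066, 0.998, 0.0, 0.0]
ft_force: [-0.5, 0.5, 0.0]
grip_width: 0.0387
grip_force: 0.0
```

Emit:
arm_command --delta_rot '[[0, 0, 0], [0, 0, 0], [0, 0, 0], [0, 0, 0], [0, 0, 0], [0, 0, 0], [0, 0, 0], [0, 0, 0], [0, 0, 0], [0, 0, 0]]' --delta_pos '[[0, 0, -0.005], [0, 0, -0.015], [0, 0, -0.03], [0, 0, -0.05], [0, 0, -0.08], [0, 0, -0.11], [0, 0, -0.14], [0, 0, -0.17], [0, 0, -0.196], [0, 0, -0.196]]' --gripper '[0.1, 0.1, 0.1, 0.1, 0.1, 0.1, 0.1, 0.1, 0.1, 0.1]'

```text
time: 37.05
position: [0.4559, -0.2817, 0.2047]
tool_rot: [-0.066, 0.998, -0.005, 0.004]
ft_force: [0.0, -0.5, 0.4]
grip_width: 0.0396
grip_force: 0.0
```

```bash
python3 - <<'E'
from h import *
st()
w,K,P=cam('wrist');t,_,_=cam('top');cv2.imwrite('pics/w9.png',w)
c=cv2.resize(t[110:260,210:400],(486,384),interpolation=cv2.INTER_CUBIC)
cv2.imwrite('pics/end.png',cv2.resize(np.hstack([w[:,100:400],c]),(800,391)))
go(.5005,.0169,.26,180)
E
```

```text
t 37.05 r 0.3368 ang 239.95 yaw 187.53 z 0.2047 Ftool [ 0.  -0.5 -0.4] Mworld [ 0.04 -0.01 -0.01] rxF 0.091 T 0.082 w 0.0396
t 37.15 dpos [-0.0857, 0.2874, -0.0607] drot [-0.15, 0.14, 7.52] F [-0.0, 0.8, -1.4] pos [0.4533, -0.2794, 0.1999] yaw 187.52
```

View pics/end.png

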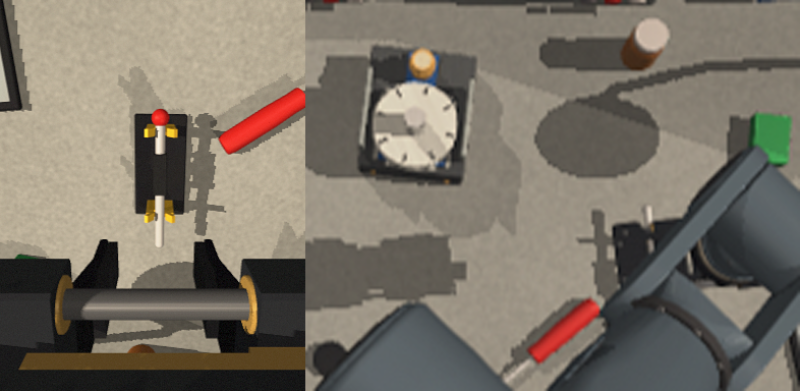

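The picture shows the bar seated in both forks, with the ball at (160,117) and the nose at (160,243). The collar is unobstructed, and the screwdriver, jar and box are where they were. The torque on the collar never reversed while easing off, so it stays tight.

```bash
python3 -c "
from h import *
print(robot.hand_in())"
```

```text
the job is handed in; nothing more can be done
None
```

The collar is screwed down onto the lens plate to about 0.63 N m, the tommy bar is back in both forks of its rest, and the job was handed in at about 37 s, with no verdict returned.

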